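# Pin the board carrier at the inspection station

### The job

First slide the circuit-board carrier by its yellow fin along its rails until its steel lug is fully home in the aluminium fork. Then take the red-headed pin out of its sloping rest, stand it upright in the hole of the blue setting block and let it go, take it again by its red head and push it down through fork and lug until the head sits flush on the fork. Leave it there, and leave the blue-headed pin and the other things on the bench where they are.

Things in the scene. Friction and masses are not known exactly. Their poses are not given: they have to be found in the camera images.
- station: Fixed slide station: grey base 170 x 340 mm, steel rails; at its +y end the aluminium fork: two level plates 56 x 60 x 14 mm, tops at z = 110 and 72 mm, on a column at their +y side, also 110 mm high. Place and yaw vary. Origin: underside (z = 0), on the line of fin, lug and fork; z up, +y along the rails towards the fork.
- carrier (a joint): Slide of the carrier along the station's y, in m: 0 = fully home against the end stop, lug hole in line with the fork holes; positive = drawn back by that much (to -y), at most 0.085. About 3 N of friction: it stays where it is left.
- carrier_grip (a point): Point in the carrier's upright yellow fin (44 mm along station x, 18 mm thick along y, top at z = 112 mm, foot on the deck at 40 mm), on its centre, 17 mm below its top. 60 mm clear on the fork side up to the lug's steel bracket (94 mm high). Axes as the station's. Beside it on the deck: a green circuit board.
- fork_seat (a point): Centre of the fork's upper hole at the upper plate's top face (z = 110 mm), where the pin's head seats; 130 mm from the station origin along its +y; axes as the station's. Fork and lug holes are vertical, 16.5 mm wide, with 2 to 3 mm chamfers. A sprung brass nub in the lower plate, 45 mm below, bears on the pin: from about 48 mm proud it must be pushed, under 12 N.
- lug_hole (a point): Centre of the hole in the carrier's steel lug (44 x 48 mm, z = 74 to 94 mm) at its top face; moves with the carrier, 155 mm ahead of the fin's centre; straight below fork_seat when home.
- pin: Pin to use, about 130 g: steel shaft 14 mm thick, 95 mm long, flat foot chamfered 3 x 4 mm; red round head 30 mm wide, 28 mm tall; balanced 58 mm from the foot. Origin: end of the foot; +z to the head. Starts in a sloping rest at 45 degrees, head up and leaning to the rest's +x (away from the robot); held from below at 4-26 and 84-94 mm from the foot, free between.
- pin_seat (a point): Centre of the underside of the red pin's head, 95 mm from its foot.
- pin_head (a point): Point on the red pin's axis in its head, 118 mm from the foot, 5 mm below the head's top: gripped there from above the fingertips stay clear of the fork when the head seats.
- block_hole0 (a point): Centre of the mouth of the setting block's hole: a fixed blue block 60 x 60 mm, 42 mm high, with one vertical hole 16 mm wide, 30 mm deep (flat bottom 12 mm above the bench), 3 mm chamfer. z is up. The point is at z = 42 mm.
- blue_pin: The other pin, not to be used: like the red one but with a blue head and an 18 mm thick shaft, too thick for the fork. In a rest of its own; which rest stands left or right varies. Origin at the foot, +z to its head.
- rest_red: Fixed sloping rest of the red pin: black base 140 x 60 mm, 8 mm thick, grey supports up to z = 100 mm under the shaft. Origin: underside, 10 mm to +x of the base's centre; the pin leans to its +x.
- scope: Bystander: small upright microscope tube, silver and black, 52 mm diameter, 112 mm tall; origin at its underside.
- spool: Bystander: solder spool, white flanges 64 mm, 48 mm tall; origin at its underside.
- driver: Bystander: orange screwdriver lying on the bench, 170 mm long.
- flux: Bystander: amber jar with a black cap, 44 mm diameter, 85 mm tall; origin at its underside.
- tweezers: Bystander: steel tweezers lying flat, 130 x 20 x 6 mm; origin at the underside's centre.
There are look-alikes about, which are no part of the job. What is shaped like the pin but green or turquoise is not meant. Of the things shaped like the part that bears block_hole0, the blue one is meant.

How it is judged:
By the outcome, as a careful person would: the job done as asked, in the order asked, and still so for the second after the job is handed in, with the robot touching nothing.
It also fails if it takes over 72 s, if anything falls off the work surface, if the arm or the gripper's body presses on something with over 40 N, if the wrist force passes 120 N, or if a joint passes its speed limit or range.

### The arm

A 7-joint arm with a two-finger parallel gripper is mounted at the origin on the work surface. World frame = base frame: x ahead of the robot, y to its left, z up, the work surface at z = 0. Lengths are in m, angles in rad, forces in N, time in s.
With the tool pointing down it reaches from about 0.4 to 0.925 m from the base axis. Payload 5.6 kg.
Tool frame: the origin (TCP) lies on the centre line of the jaws, within the pads' length; the fingertips stand 19 mm ahead of it and the grasp point (between the pads) is the TCP; z points along the fingers, x is the direction in which the jaws open and shut, and the axes are right-handed (so a half turn about z gives the same grasp; the last joint's range is limited). The gripper opens to 85 mm and grips with 20 to 120 N. Pads are 22 mm wide; open, the fingers measure 114 mm over their backs; the gripper's body (76 mm by 85 mm) begins 54 mm behind the grasp point. The pads swing forward as they close: fully open they stand 13 mm farther back than shut.
Start: joints at [-1.158, 0.468, -0.012, 1.603, 0.006, 1.071, -0.056], TCP at [0.286, 0.584, 0.25] pointing down, gripper open.
Joint ranges: [-2.53, 2.53], [-0.31, 2.02], [-1.57, 1.55], [0.28, 2.44], [-1.29, 4.43], [0.15, 1.84], [-2.92, 2.92]. Speed limits (rad/s): [2.57, 2.57, 3.14, 3.14, 3.14, 3.14, 3.14].

### API

Orientations are given as a rotation vector (axis times angle).
In Python, from cell import manip gives the robot as it stands.
- The arm moves only by the tool play_rows, never from a script. Its argument "increments" is a list of rows, each an object with "travel": the shift along the tool's x, y, z in cm, a list of three; "rotation": the turn, a rotation vector about the tool's x, y, z in rad, a list of three; "fingers": the finger opening in cm, from 0 to 8.54. In form: [{"travel": [dx, dy, dz], "rotation": [ax, ay, az], "fingers": fingers}, ...]. A call has 1 to 20 rows; each row shifts and turns the commanded pose from where the row before left it, along the tool's axes as they then stand; what a row does not reach is not made up. A row lasts 1/10 s, in which the tool goes at most 50 mm and 8.59 degrees, less where a joint would pass 70% of its speed; a pose out of reach is approached as far as the arm can. A call is refused whole if a number of a shift passes 5 or a number of a turn 0.15, either way. A call with a gripper value outside its range is refused whole. The fingers move at their own pace and stop on an object; the grip force is fixed at half the most. Time passes only in rows, so rows that do not move let the fingers close. It gives the time, the measured TCP pose, the force and the opening at its end, in the units of the state.
- manip.observe(): the state, without advancing time (a new reading comes with each control period).
- manip.snapshot(name): name is "side" or "top"; returns the picture (384x512x3 uint8, blue, green, red); there is no depth.
- manip.camera_params(name): a dict with "camera_matrix" (3x3 intrinsics, pixels), "extrinsics" (4x4, takes a point from camera to world coordinates). Camera axes: x right, y down, z forward; pixel columns grow to the right and rows downward; lengths in m; the calibration is good to about 2 mm. A picture is of the moment at which its call begins. camera_params takes no time and is no camera call.
- manip.job_done(): hands the job in, once; it reports no verdict.
The state is a dict: "time_s": time; "qpos": joint angles; "qvel": joint speeds; "effort": joint torques, N m; "position": TCP position; "orientation": TCP orientation; "ft_force": force on the tool from outside, world axes, zero at the start; "moment": the same for the moment, N m; "opening": finger opening in m.
Only numpy, scipy, OpenCV 4.12 (cv2) and the standard library are available. Lean on these libraries where they do the work, as an engineer would, in place of code of your own. Each camera call takes 0.05 s, during which the arm holds its last target.

## Working session

There is one attempt and no reset: what is moved stays moved. The work goes in short steps, Python scripts to look and compute and a tool call to move; the robot and the scene stay as the last step left them, time stands still between calls to the robot, and variables do not carry over. Pictures are saved under pics/ and viewed, and the job is handed in when it is done.

Besides the shell and the picture viewer there is one more tool, called after "Emit:" as name(argument=value, ...), one argument or row to a line, values as JSON. play_rows: Moves the arm, as the interface text tells. Its arguments: {"type":"object","properties":{"increments":{"type":"array","items":{"type":"object","properties":{"travel":{"type":"array","items":{"type":"number"}},"rotation":{"type":"array","items":{"type":"number"}},"fingers":{"type":"number"}}}}},"required":["increments"]}

```bash
ls; mkdir -p pics; python3 - <<'E'
from cell import manip
import cv2,numpy as np
np.set_printoptions(precision=4,suppress=True)
for n in ("side","top"):
    cv2.imwrite(f"pics/{n}0.png",manip.snapshot(n))
    p=manip.camera_params(n);print(n,p["camera_matrix"],p["extrinsics"])
print(manip.observe())
E
```

```text
pics
side [[356.9913   0.     255.1333]
 [  0.     356.9913 189.4946]
 [  0.       0.       1.    ]] [[ 0.9212 -0.1898  0.3397  0.2405]
 [-0.3884 -0.5017  0.773  -0.7489]
 [ 0.0237 -0.844  -0.5359  0.6119]
 [ 0.      0.      0.      1.    ]]
top [[498.4861   0.     258.7179]
 [  0.     498.4861 190.5225]
 [  0.       0.       1.    ]] [[-0.0053 -0.9893  0.1455  0.3499]
 [-1.      0.005  -0.002   0.0077]
 [ 0.0013 -0.1455 -0.9894  1.544 ]
 [ 0.      0.      0.      1.    ]]
{'time_s': 0.1, 'qpos': array([-1.158 ,  0.4683, -0.0116,  1.6036,  0.006 ,  1.0714, -0.0563]), 'qvel': array([-0.0013, -0.0016, -0.0006, -0.0032, -0.0017, -0.0018, -0.    ]), 'effort': array([  0.0008, -53.352 ,   0.0215, -25.1965,   0.0115,   0.0044,
        -0.    ]), 'position': array([0.286 , 0.5832, 0.2494]), 'orientation': array([ 2.6651,  1.6615, -0.0021]), 'ft_force': array([0.0552, 0.0237, 0.0299]), 'moment': array([ 0.0569, -0.0395, -0.0193]), 'opening': 0.08545050392709565}
```

View pics/side0.png

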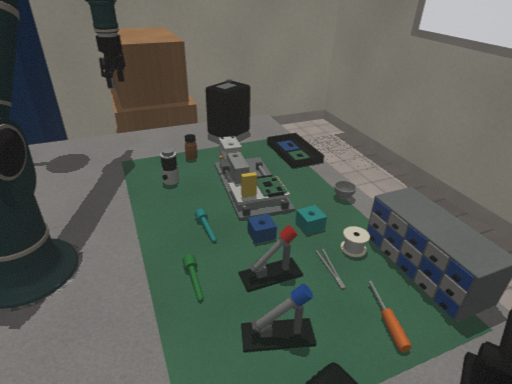

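View pics/top0.png

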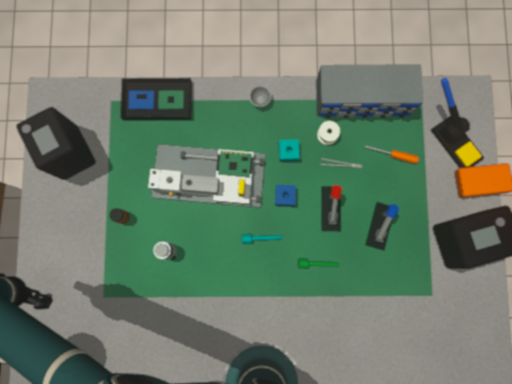

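The side view shows the station around (250,180), the blue block at (262,228), the red head at (288,235) and the blue pin at (302,295). In the top view the fin is at (241,187), the block at (286,196), the red head at (336,191) and the fork at (165,179). Next I'll zoom in and measure.

```bash
cat > h.py <<'E'
import cv2,numpy as np
from cell import manip
np.set_printoptions(precision=4,suppress=True)
P={n:manip.camera_params(n) for n in ("side","top")}
def ray(n,u,v):
    K,E=np.array(P[n]["camera_matrix"]),np.array(P[n]["extrinsics"])
    return E[:3,3],E[:3,:3]@np.linalg.inv(K)@[u,v,1]
def plane(n,uv,z):
    o,d=ray(n,*uv);return o+d*(z-o[2])/d[2]
def tri(us,ut):
    A=[];b=[];L=[]
    for n,uv in(("side",us),("top",ut)):
        o,d=ray(n,*uv);d=d/np.linalg.norm(d);M=np.eye(3)-np.outer(d,d);A.append(M);b.append(M@o);L.append((M,o))
    p=np.linalg.lstsq(np.vstack(A),np.hstack(b),rcond=None)[0]
    return p,[np.linalg.norm(M@(p-o))*1000 for M,o in L]
def proj(n,p):
    K,E=np.array(P[n]["camera_matrix"]),np.array(P[n]["extrinsics"])
    c=E[:3,:3].T@(np.array(p)-E[:3,3]);q=K@c;return q[:2]/q[2]
def blobs(img,lo,hi,roi=None,minA=15):
    hsv=cv2.cvtColor(img,cv2.COLOR_BGR2HSV);m=cv2.inRange(hsv,np.array(lo),np.array(hi))
    if roi is not None:
        k=np.zeros_like(m);x0,y0,x1,y1=roi;k[y0:y1,x0:x1]=255;m&=k
    cs,_=cv2.findContours(m,cv2.RETR_EXTERNAL,cv2.CHAIN_APPROX_NONE)
    return [(cv2.contourArea(c),cv2.boundingRect(c),cv2.minAreaRect(c),c) for c in cs if cv2.contourArea(c)>=minA]
def crop(img,x0,y0,x1,y1,s,name):
    cv2.imwrite(name,cv2.resize(img[y0:y1,x0:x1],None,fx=s,fy=s,interpolation=cv2.INTER_CUBIC))
E
python3 - <<'E'
from h import *
t=cv2.imread('pics/top0.png');s=cv2.imread('pics/side0.png')
crop(t,140,130,300,240,5,'pics/topA.png');crop(t,270,170,410,260,5.5,'pics/topB.png')
crop(s,200,130,330,220,6,'pics/sideA.png');crop(s,220,200,330,290,7,'pics/sideB.png')
for n,i in(("top",t),("side",s)):
  for c,lo,hi in(("yellow",(20,120,120),(35,255,255)),("red",(0,150,80),(6,255,255)),("blue",(105,120,50),(125,255,255))):
    for b in blobs(i,lo,hi): print(n,c,b[0],b[1],b[2])
E
```

```text
top yellow 72.0 (238, 179, 7, 16) ((241.0, 186.5), (15.0, 6.0), 90.0)
top yellow 369.0 (455, 141, 27, 26) ((468.0538330078125, 153.5692596435547), (20.786272048950195, 19.558391571044922), 52.12501525878906)
top red 97.5 (331, 186, 10, 13) ((335.5, 192.0), (12.0, 9.0), 90.0)
top blue 100.0 (386, 205, 12, 13) ((391.5000305175781, 210.50001525878906), (10.28591251373291, 12.074767112731934), 26.56505012512207)
top blue 285.0 (277, 186, 18, 19) ((285.5, 195.0), (18.0, 17.0), 90.0)
top blue 15.5 (357, 113, 16, 3) ((364.5, 114.0), (2.0, 15.0), 90.0)
top blue 32.5 (401, 104, 19, 3) ((410.0, 105.0), (2.0, 18.0), 90.0)
top blue 32.0 (363, 104, 18, 3) ((371.5, 105.0), (2.0, 17.0), 90.0)
top blue 31.5 (324, 104, 17, 3) ((332.0, 105.0), (2.0, 16.0), 90.0)
top blue 424.5 (128, 90, 26, 20) ((140.5, 99.5), (25.0, 19.0), 0.0)
top blue 138.0 (442, 78, 13, 30) ((447.6894836425781, 92.44427490234375), (29.796764373779297, 5.699759483337402), 73.61045837402344)
side yellow 35.5 (241, 172, 16, 5) ((248.46951293945312, 174.22561645507812), (3.423377752304077, 15.018688201904297), 83.6598129272461)
side r
[... 1010 characters left out ...]
(22.53449249267578, 11.011173248291016), 39.80556869506836)
side blue 99.5 (368, 226, 14, 21) ((374.5, 236.0), (20.50609588623047, 9.192387580871582), 45.0)
side blue 305.0 (248, 214, 28, 19) ((261.80767822265625, 223.53848266601562), (17.45433235168457, 25.298978805541992), 78.69007110595703)
side blue 77.0 (373, 199, 17, 22) ((380.6585693359375, 209.42686462402344), (20.302589416503906, 11.088336944580078), 38.65980529785156)
side blue 107.0 (278, 141, 20, 10) ((287.5270080566406, 145.1621551513672), (9.370742797851562, 18.08388900756836), 80.53767395019531)
side blue 2755.0 (9, 0, 43, 144) ((32.39117431640625, 71.91471099853516), (39.728790283203125, 142.2720184326172), 4.398705005645752)
```

View pics/topA.png

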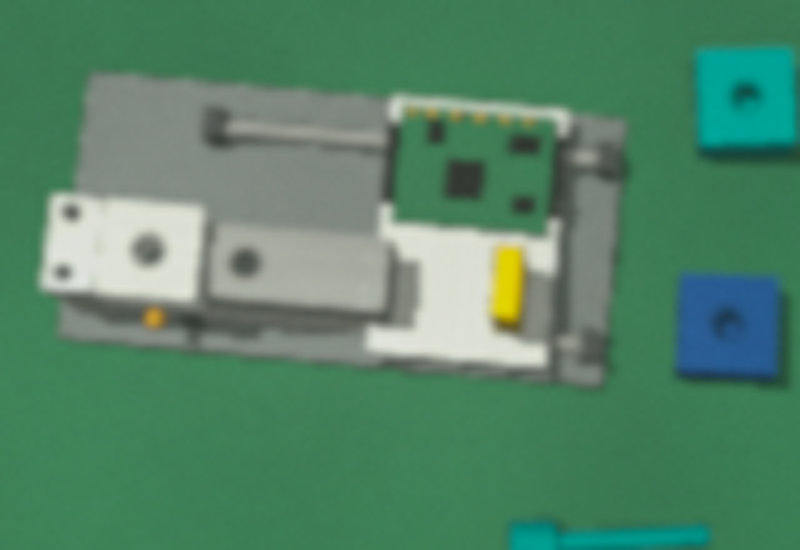

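View pics/topB.png

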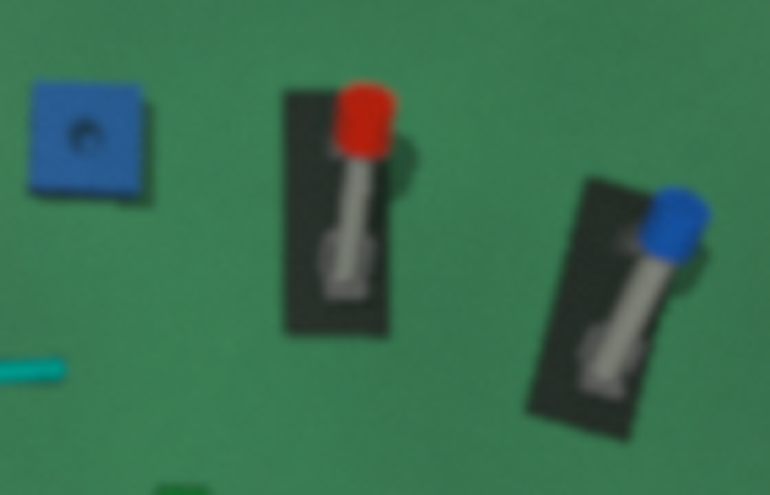

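View pics/sideA.png

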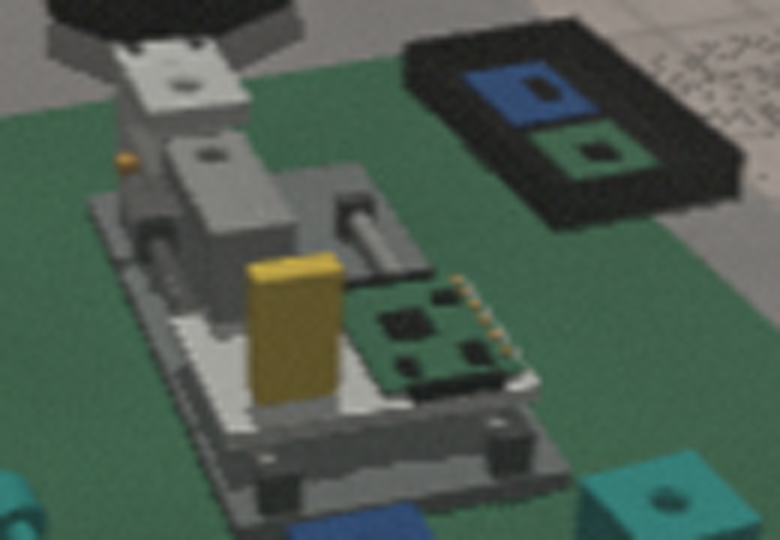

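View pics/sideB.png

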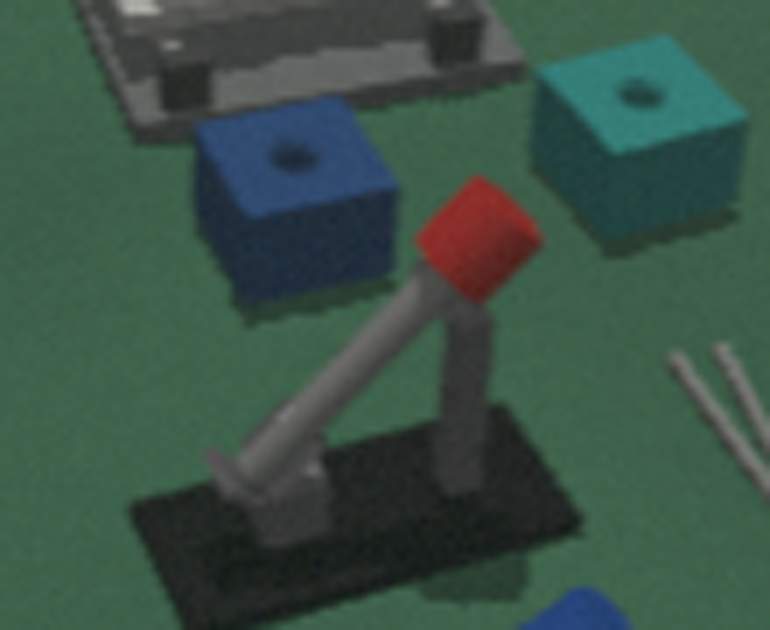

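```bash
python3 - <<'E'
from h import *
f=lambda x,y,x0,y0,s:((x+.5)/s-.5+x0,(y+.5)/s-.5+y0)
tA=lambda x,y:f(x,y,140,130,5);tB=lambda x,y:f(x,y,270,170,5.5);sA=lambda x,y:f(x,y,200,130,6);sB=lambda x,y:f(x,y,220,200,7)
t=cv2.imread('pics/top0.png');s=cv2.imread('pics/side0.png')
def show(n,us,ut,z): 
    p,e=tri(us,ut);print(n,'tri',p,'err',np.array(e),'top@z',plane('top',ut,z),'side@z',plane('side',us,z))
show('fork',sA(186,83),tA(148,249),.110)
show('lug',sA(212,153),tA(245,262),.094)
show('block',sB(295,157),tA(729,323),.042)
show('block2',sB(295,157),tB(86,136),.042)
show('finTop',sA(296,270),tA(509,284),.112)
# block top via blue mask in top
for b in blobs(t,(100,120,50),(125,255,255),(265,175,305,215)): 
    M=cv2.moments(b[3]);print('blk',M['m10']/M['m00'],M['m01']/M['m00'])
# station base corners z? at top A
for n,c in(('c1',(92,72)),('c2',(626,120)),('c3',(603,385)),('c4',(58,338))):
    print(n,[plane('top',tA(*c),z) for z in(.01,.02)])
# rest base corners z=.008
q=[plane('top',tB(*c),.008)[:2] for c in((284,90),(388,336),(285,335))];print('rest',np.array(q))
q=[plane('side',sB(*c),.008)[:2] for c in((131,505),(502,405),(583,523))];print('rest side',np.array(q))
# head centre: red blob
for b in blobs(t,(0,120,60),(9,255,255),(320,180,350,205)): M=cv2.moments(b[3]);ct=(M['m10']/M['m00'],M['m01']/M['m00']);print(ct,b[1])
for b in blobs(s,(0,120,60),(9,255,255),(275,220,305,250)): M=cv2.moments(b[3]);cs=(M['m10']/M['m00'],M['m01']/M['m00']);print(cs,b[1])
show('head',cs,ct,.1)
# shaft foot & shaft at upper
print('shaft mid low', tri(sB(245,480),tB(346,285)))
E
```

```text
fork tri [0.5945 0.266  0.1087] err [0.6695 0.6695] top@z [0.5949 0.2656 0.11  ] side@z [0.5929 0.2635 0.11  ]
lug tri [0.5894 0.2115 0.0927] err [0.4751 0.4751] top@z [0.5896 0.2112 0.094 ] side@z [0.588  0.2092 0.094 ]
block tri [ 0.5585 -0.0763  0.04  ] err [0.9026 0.9026] top@z [ 0.5591 -0.0765  0.042 ] side@z [ 0.5565 -0.0786  0.042 ]
block2 tri [ 0.5584 -0.0759  0.0396] err [0.6496 0.6496] top@z [ 0.5587 -0.076   0.042 ] side@z [ 0.5565 -0.0786  0.042 ]
finTop tri [0.5735 0.0551 0.1088] err [0.0644 0.0644] top@z [0.5729 0.055  0.112 ] side@z [0.5714 0.05   0.112 ]
blk 285.22476190476186 194.79714285714286
c1 [array([0.7254, 0.3213, 0.01  ]), array([0.7229, 0.3193, 0.02  ])]
c2 [array([ 0.6928, -0.0152,  0.01  ]), array([ 0.6906, -0.0151,  0.02  ])]
c3 [array([0.5252, 0.0002, 0.01  ]), array([0.5241, 0.0003, 0.02  ])]
c4 [array([0.5563, 0.3383, 0.01  ]), array([0.5549, 0.3362, 0.02  ])]
rest [[ 0.5892 -0.1905]
 [ 0.4496 -0.2455]
 [ 0.4504 -0.1878]]
rest side [[ 0.4491 -0.1909]
 [ 0.5859 -0.1936]
 [ 0.5847 -0.2531]]
(335.49177877428997, 191.81913303437966) (330, 185, 12, 14)
(287.8802889576883, 233.65221878224972) (280, 225, 17, 18)
head tri [ 0.5556 -0.2183  0.1105] err [0.1809 0.1809] top@z [ 0.5573 -0.22    0.1   ] side@z [ 0.562  -0.2072  0.1   ]
shaft mid low (array([ 0.4767, -0.2189,  0.035 ]), [np.float64(0.7231543468067627), np.float64(0.7231543468062607)])
```

Both views agree within about 2 mm. The station's yaw is about -5.5° (+y = (0.096, 0.995)), the carrier is drawn back about 55 mm, and the rest's yaw is about 0°. I'll go above the fin first.

```bash
cat >> h.py <<'E'
from scipy.spatial.transform import Rotation as R
def frame(zdir,xdir):
    z=np.array(zdir,float);z/=np.linalg.norm(z);x=np.array(xdir,float);x-=z*(x@z);x/=np.linalg.norm(x)
    return R.from_matrix(np.stack([x,np.cross(z,x),z],1))
def down(yawdeg):
    a=np.radians(yawdeg);return frame((0,0,-1),(np.cos(a),np.sin(a),0))
def plan(target,Rt,*more):
    o=manip.observe();R0=R.from_rotvec(o["orientation"])
    print('t',o['time_s'],'pos',o['position'],'x-axis',R0.as_matrix()[:,0],'z',R0.as_matrix()[:,2],'F',o['ft_force'],'M',o['moment'],'open',o['opening'])
    print('turn first (tool):',(R0.inv()*Rt).as_rotvec())
    p=o['position']
    for q in(target,)+more: print('travel cm in turned axes:',Rt.inv().apply(np.array(q)-p)*100); p=np.array(q)
E
python3 - <<'E'
from h import *
plan((.573,.055,.22),down(84.5),(.573,.055,.095))
E
```

```text
t 0.1 pos [0.286  0.5832 0.2494] x-axis [ 0.4402  0.8979 -0.0016] z [-0.0006 -0.0015 -1.    ] F [0.0552 0.0237 0.0299] M [ 0.0569 -0.0395 -0.0193] open 0.08545050392709565
turn first (tool): [-0.0002  0.0016 -0.3598]
travel cm in turned axes: [-49.8228  33.6326   2.9426]
travel cm in turned axes: [ 0.   0.  12.5]
```

Emit:
play_rows(
  increments=[
    {"travel":[0,0,0],"rotation":[0,0,-0.12],"fingers":6},
    {"travel":[0,0,0],"rotation":[0,0,-0.12],"fingers":6},
    {"travel":[0,0,0],"rotation":[0,0,-0.12],"fingers":6},
    {"travel":[-3.1,2.1,0.18],"rotation":[0,0,0],"fingers":6},
    {"travel":[-3.1,2.1,0.18],"rotation":[0,0,0],"fingers":6},
    {"travel":[-3.1,2.1,0.18],"rotation":[0,0,0],"fingers":6},
    {"travel":[-3.1,2.1,0.18],"rotation":[0,0,0],"fingers":6},
    {"travel":[-3.1,2.1,0.18],"rotation":[0,0,0],"fingers":6},
    {"travel":[-3.1,2.1,0.18],"rotation":[0,0,0],"fingers":6},
    {"travel":[-3.1,2.1,0.18],"rotation":[0,0,0],"fingers":6},
    {"travel":[-3.1,2.1,0.18],"rotation":[0,0,0],"fingers":6},
    {"travel":[-3.1,2.1,0.18],"rotation":[0,0,0],"fingers":6},
    {"travel":[-3.1,2.1,0.18],"rotation":[0,0,0],"fingers":6},
    {"travel":[-3.1,2.1,0.18],"rotation":[0,0,0],"fingers":6},
    {"travel":[-3.1,2.1,0.18],"rotation":[0,0,0],"fingers":6},
    {"travel":[-3.1,2.1,0.18],"rotation":[0,0,0],"fingers":6},
    {"travel":[-3.1,2.1,0.18],"rotation":[0,0,0],"fingers":6},
    {"travel":[-3.1,2.1,0.18],"rotation":[0,0,0],"fingers":6},
    {"travel":[-3.1,2.1,0.18],"rotation":[0,0,0],"fingers":6},
  ],
)

```text
time_s: 2.0
position: [0.5734, 0.0563, 0.2212]
orientation: [-2.325, -2.112, 0.001]
ft_force: [0.2, 0.9, -0.1]
opening: 0.0598
```

```bash
python3 - <<'E'
from h import *
plan((.573,.055,.13),down(84.5),(.573,.055,.095))
E
```

```text
t 2.0 pos [0.5734 0.0563 0.2212] x-axis [ 0.0957  0.9954 -0.0001] z [-0.0005 -0.     -1.    ] F [ 0.1808  0.9261 -0.0741] M [ 0.0461 -0.0036  0.0671] open 0.059753525228593785
turn first (tool): [-0.0005  0.0001  0.0001]
travel cm in turned axes: [-0.1337 -0.0306  9.1151]
travel cm in turned axes: [0.  0.  3.5]
```

Emit:
play_rows(
  increments=[
    {"travel":[-0.1,0,2.5],"rotation":[0,0,0],"fingers":5},
    {"travel":[0,0,2.5],"rotation":[0,0,0],"fingers":5},
    {"travel":[0,0,2.5],"rotation":[0,0,0],"fingers":5},
    {"travel":[0,0,2],"rotation":[0,0,0],"fingers":5},
    {"travel":[0,0,1.5],"rotation":[0,0,0],"fingers":5},
    {"travel":[0,0,1.5],"rotation":[0,0,0],"fingers":5},
    {"travel":[0,0,0],"rotation":[0,0,0],"fingers":5},
  ],
)

```text
time_s: 2.7
position: [0.5718, 0.0566, 0.0945]
orientation: [-2.324, -2.111, 0.005]
ft_force: [0.3, -0.3, 0.4]
opening: 0.0501
```

```bash
python3 - <<'E'
from h import *
s=manip.snapshot('side');crop(s,200,130,330,220,6,'pics/s1.png')
plan((.573,.055,.095),down(84.5))
E
```

```text
t 2.75 pos [0.5726 0.0567 0.0957] x-axis [ 0.0957  0.9954 -0.0004] z [-0.0016 -0.0003 -1.    ] F [0.887  0.2946 0.4339] M [ 0.0109  0.0241 -0.0051] open 0.049866978451287375
turn first (tool): [-0.0016  0.0004  0.0002]
travel cm in turned axes: [-0.1678  0.0595  0.0742]
```

View pics/s1.png

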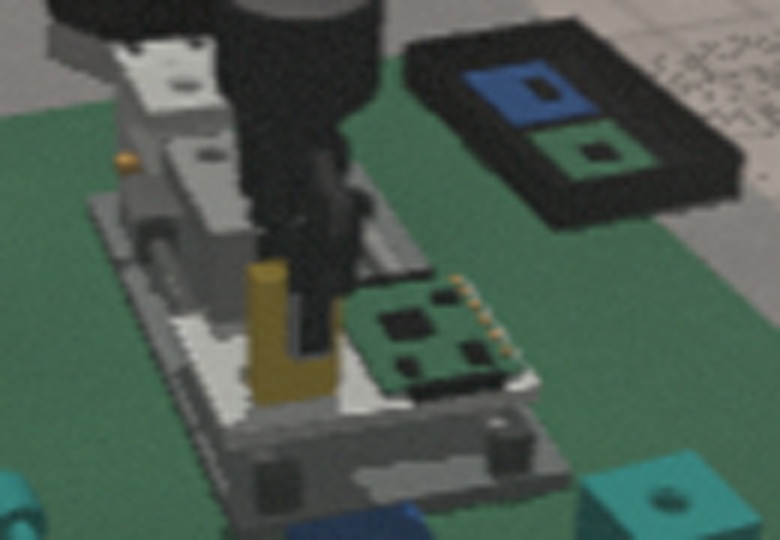

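The fingers straddle the fin at (293,320), so I'll close on it.

Emit:
play_rows(
  increments=[
    {"travel":[-0.1,0,0],"rotation":[0,0,0],"fingers":0},
    {"travel":[0,0,0],"rotation":[0,0,0],"fingers":0},
    {"travel":[0,0,0],"rotation":[0,0,0],"fingers":0},
    {"travel":[0,0,0],"rotation":[0,0,0],"fingers":0},
    {"travel":[0,0,0],"rotation":[0,0,0],"fingers":0},
    {"travel":[0,0,0],"rotation":[0,0,0],"fingers":0},
  ],
)

```text
time_s: 3.35
position: [0.5737, 0.0559, 0.0977]
orientation: [2.324, 2.112, 0.003]
ft_force: [-0.6, -0.2, 6.5]
opening: 0.0173
```

Emit:
play_rows(
  increments=[
    {"travel":[1,0,0],"rotation":[0,0,0],"fingers":0},
    {"travel":[1,0,0],"rotation":[0,0,0],"fingers":0},
    {"travel":[1,0,0],"rotation":[0,0,0],"fingers":0},
    {"travel":[1,0,0],"rotation":[0,0,0],"fingers":0},
    {"travel":[0.5,0,0],"rotation":[0,0,0],"fingers":0},
    {"travel":[0,0,0],"rotation":[0,0,0],"fingers":0},
  ],
)

```text
time_s: 3.95
position: [0.578, 0.1012, 0.0977]
orientation: [2.324, 2.113, 0.003]
ft_force: [-0.1, -0.0, 6.1]
opening: 0.0173
```

```bash
python3 - <<'E'
from h import *
t=manip.snapshot('top');crop(t,140,130,300,240,5,'pics/t2.png')
plan((.573,.055,.095),down(84.5))
E
```

```text
t 4.0 pos [0.578  0.1013 0.0977] x-axis [0.0952 0.9955 0.001 ] z [ 0.0021  0.0008 -1.    ] F [-1.4766  0.7451  5.9673] M [ 0.0817  0.1924 -0.0325] open 0.01707622652781664
turn first (tool): [ 0.002  -0.001   0.0007]
travel cm in turned axes: [-4.6524 -0.0588  0.2703]
```

View pics/t2.png

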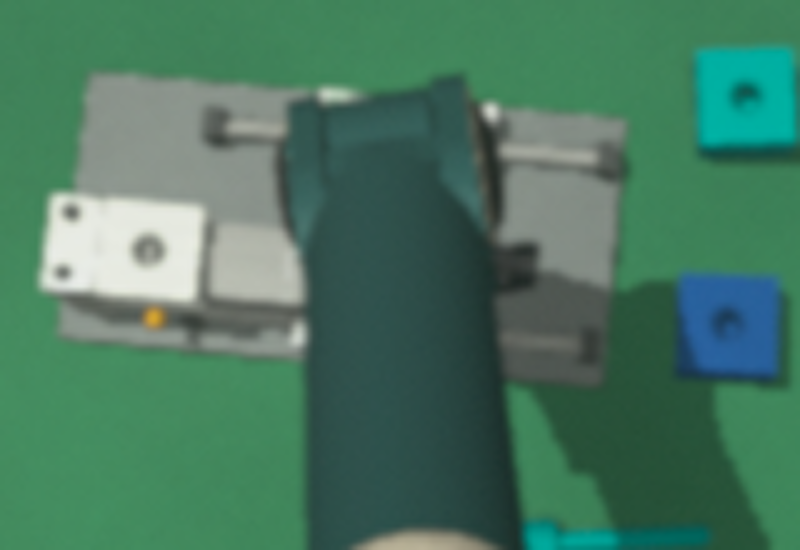

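The carrier moves and the lug is now under the fork. I'll approach the end stop slowly.

Emit:
play_rows(
  increments=[
    {"travel":[0.3,0,0],"rotation":[0,0,0],"fingers":0},
    {"travel":[0.3,0,0],"rotation":[0,0,0],"fingers":0},
    {"travel":[0.2,0,0],"rotation":[0,0,0],"fingers":0},
    {"travel":[0,0,0],"rotation":[0,0,0],"fingers":0},
  ],
)

```text
time_s: 4.4
position: [0.5787, 0.108, 0.0977]
orientation: [2.325, 2.111, 0.001]
ft_force: [-0.9, -1.8, 6.5]
opening: 0.0171
```

Emit:
play_rows(
  increments=[
    {"travel":[0.2,0,0],"rotation":[0,0,0],"fingers":0},
    {"travel":[0,0,0],"rotation":[0,0,0],"fingers":0},
  ],
)

```text
time_s: 4.6
position: [0.5788, 0.1098, 0.0977]
orientation: [2.325, 2.111, 0.001]
ft_force: [-1.0, -1.4, 7.3]
opening: 0.017
```

Emit:
play_rows(
  increments=[
    {"travel":[0.2,0,0],"rotation":[0,0,0],"fingers":0},
    {"travel":[0,0,0],"rotation":[0,0,0],"fingers":0},
  ],
)

```text
time_s: 4.8
position: [0.579, 0.1112, 0.0977]
orientation: [2.325, 2.111, 0.0]
ft_force: [-1.7, -2.8, 7.8]
opening: 0.0171
```

Emit:
play_rows(
  increments=[
    {"travel":[0.2,0,0],"rotation":[0,0,0],"fingers":0},
    {"travel":[0,0,0],"rotation":[0,0,0],"fingers":0},
  ],
)

```text
time_s: 5.0
position: [0.579, 0.1112, 0.0977]
orientation: [2.325, 2.109, -0.003]
ft_force: [-3.5, -8.0, 9.0]
opening: 0.0174
```

Emit:
play_rows(
  increments=[
    {"travel":[0.2,0,0],"rotation":[0,0,0],"fingers":0},
    {"travel":[0,0,0],"rotation":[0,0,0],"fingers":0},
  ],
)

```text
time_s: 5.2
position: [0.579, 0.1112, 0.0977]
orientation: [2.326, 2.107, -0.006]
ft_force: [-3.3, -12.1, 11.2]
opening: 0.0175
```

Emit:
play_rows(
  increments=[
    {"travel":[0.2,0,0],"rotation":[0,0,0],"fingers":0},
    {"travel":[0,0,0],"rotation":[0,0,0],"fingers":0},
  ],
)

```text
time_s: 5.4
position: [0.579, 0.1113, 0.0977]
orientation: [2.326, 2.105, -0.009]
ft_force: [-5.1, -15.8, 12.8]
opening: 0.0171
```

The carrier stopped hard at y=0.1112 with force rising to 16 N, so it is home. I'll relieve the push, release and lift.

Emit:
play_rows(
  increments=[
    {"travel":[-0.4,0,0],"rotation":[0,0,0],"fingers":0},
    {"travel":[0,0,0],"rotation":[0,0,0],"fingers":0},
    {"travel":[0,0,0],"rotation":[0,0,0],"fingers":5},
    {"travel":[0,0,0],"rotation":[0,0,0],"fingers":5},
    {"travel":[0,0,0],"rotation":[0,0,0],"fingers":5},
    {"travel":[0,0,0],"rotation":[0,0,0],"fingers":5},
    {"travel":[0,0,-2],"rotation":[0,0,0],"fingers":5},
    {"travel":[0,0,-3],"rotation":[0,0,0],"fingers":5},
    {"travel":[0,0,-4],"rotation":[0,0,0],"fingers":5},
    {"travel":[0,0,-4],"rotation":[0,0,0],"fingers":5},
    {"travel":[0,0,-2],"rotation":[0,0,0],"fingers":5},
  ],
)

```text
time_s: 6.5
position: [0.58, 0.1151, 0.2503]
orientation: [2.323, 2.111, 0.007]
ft_force: [0.3, 0.6, -0.2]
opening: 0.0502
```

The carrier is home and the arm is clear of it. The fin's position in the gripper agrees with the top camera, and the side camera reads about 2 mm low. The plan for the red pin is to grip its head along the pin's axis, with the tool tilted 45° inward. Uprighting the pin then brings the tool straight down.

```bash
python3 - <<'E'
from h import *
t=manip.snapshot('top');crop(t,140,130,300,240,5,'pics/t3.png')
plan((.62,-.219,.30),down(89))
print(manip.observe()['qpos'])
E
```

```text
t 6.55 pos [0.5811 0.1153 0.2526] x-axis [0.0953 0.9954 0.0034] z [ 0.0086  0.0026 -1.    ] F [0.8486 0.4001 1.2732] M [ 0.0081 -0.0528  0.0134] open 0.05023757484969075
turn first (tool): [ 0.0084 -0.0031 -0.078 ]
travel cm in turned axes: [-33.3602   4.4743  -4.743 ]
[-0.3611  0.3618  0.138   1.7614 -0.0581  1.0133  1.2737]
```

View pics/t3.png

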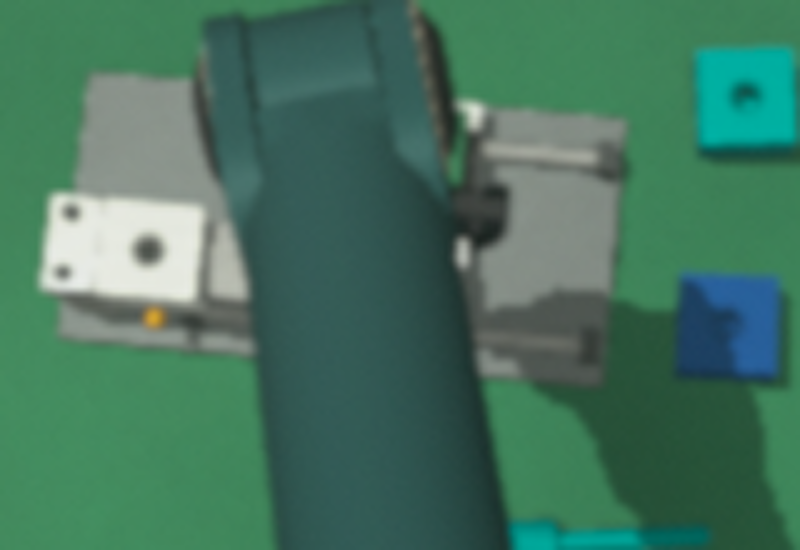

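The fork hole at (148,249) is fully dark, so the lug hole is lined up under it. Now I'll move to the pin.

Emit:
play_rows(
  increments=[
    {"travel":[0,0,-1],"rotation":[0.008,-0.003,-0.078],"fingers":6},
    {"travel":[-3.34,0.45,-0.37],"rotation":[0,0,0],"fingers":6},
    {"travel":[-3.34,0.45,-0.37],"rotation":[0,0,0],"fingers":6},
    {"travel":[-3.34,0.45,-0.37],"rotation":[0,0,0],"fingers":6},
    {"travel":[-3.34,0.45,-0.37],"rotation":[0,0,0],"fingers":6},
    {"travel":[-3.34,0.45,-0.37],"rotation":[0,0,0],"fingers":6},
    {"travel":[-3.34,0.45,-0.37],"rotation":[0,0,0],"fingers":6},
    {"travel":[-3.34,0.45,-0.37],"rotation":[0,0,0],"fingers":6},
    {"travel":[-3.34,0.45,-0.37],"rotation":[0,0,0],"fingers":6},
    {"travel":[-3.34,0.45,-0.37],"rotation":[0,0,0],"fingers":6},
    {"travel":[-3.34,0.45,-0.37],"rotation":[0,0,0],"fingers":6},
    {"travel":[0,0,0],"rotation":[0,0,0],"fingers":6},
  ],
)

```text
time_s: 7.75
position: [0.617, -0.2266, 0.294]
orientation: [-2.249, -2.192, 0.016]
ft_force: [-0.5, 0.2, -0.2]
opening: 0.0603
```

```bash
python3 - <<'E'
from h import *
a=np.radians(-1.1);u=np.array([np.cos(a)*.7071,np.sin(a)*.7071,.7071]);g=np.array([.5617,-.2181,.1189])
Rt=frame(-u,(-np.sin(a),np.cos(a),0))
plan(g+.10*u,Rt,g)
print(manip.observe()['qpos'])
E
```

```text
t 7.75 pos [ 0.617  -0.2266  0.294 ] x-axis [ 0.0255  0.9997 -0.0066] z [-0.0082 -0.0064 -0.9999] F [-0.4559  0.1867 -0.2106] M [ 0.0079 -0.0477  0.0426] open 0.0602617165880517
turn first (tool): [ 0.7773  0.0037 -0.0086]
travel cm in turned axes: [0.745  8.4628 6.3035]
travel cm in turned axes: [-0.     -0.      9.9999]
[ 0.1143  0.4473  0.2554  1.5472 -0.1095  1.1675  1.9345]
```

Emit:
play_rows(
  increments=[
    {"travel":[0,0,0],"rotation":[0.13,0,0],"fingers":6},
    {"travel":[0,0,0],"rotation":[0.13,0,0],"fingers":6},
    {"travel":[0,0,0],"rotation":[0.13,0,0],"fingers":6},
    {"travel":[0,0,0],"rotation":[0.13,0,0],"fingers":6},
    {"travel":[0,0,0],"rotation":[0.13,0,0],"fingers":6},
    {"travel":[0,0,0],"rotation":[0.127,0,-0.009],"fingers":6},
    {"travel":[0,0,0],"rotation":[0,0,0],"fingers":6},
    {"travel":[0,0,0],"rotation":[0,0,0],"fingers":6},
  ],
)

```text
time_s: 8.55
position: [0.613, -0.2115, 0.3162]
orientation: [-1.918, -1.884, 0.633]
ft_force: [0.0, 0.1, -0.1]
opening: 0.0603
```

```bash
cat > g.py <<'E'
from h import *
a=np.radians(-1.1);u=np.array([np.cos(a)*.7071,np.sin(a)*.7071,.7071]);g=np.array([.5617,-.2181,.1189])
Rt=frame(-u,(-np.sin(a),np.cos(a),0))
E
python3 - <<'E'
from g import *
plan(g+.10*u,Rt,g)
print(manip.observe()['qpos'])
E
```

```text
t 8.55 pos [ 0.613  -0.2115  0.3162] x-axis [ 0.0012  0.9985 -0.0547] z [-0.5595 -0.0447 -0.8276] F [ 0.0406  0.1346 -0.123 ] M [ 0.0414 -0.5667 -0.0052] open 0.06029691850792982
turn first (tool): [ 0.1921  0.0538 -0.021 ]
travel cm in turned axes: [-0.7601 10.3352  7.5696]
travel cm in turned axes: [-0.     -0.      9.9999]
[-0.1555  0.8111  0.7153  1.1595 -0.1804  1.8412  2.0697]
```

Joint 6 hits its limit at this height. It should clear lower down, so I'll descend towards the head and then finish the tilt.

```bash
python3 - <<'E'
from g import *
R0=R.from_rotvec(manip.observe()['orientation'])
plan(g+.06*u,R0)
E
```

```text
t 8.55 pos [ 0.613  -0.2115  0.3162] x-axis [ 0.0012  0.9985 -0.0547] z [-0.5595 -0.0447 -0.8276] F [ 0.0406  0.1346 -0.123 ] M [ 0.0414 -0.5667 -0.0052] open 0.06029691850792982
turn first (tool): [0. 0. 0.]
travel cm in turned axes: [ 0.1042  7.9407 13.3486]
```

Emit:
play_rows(
  increments=[
    {"travel":[0,1.6,2.67],"rotation":[0,0,0],"fingers":6},
    {"travel":[0,1.6,2.67],"rotation":[0,0,0],"fingers":6},
    {"travel":[0,1.6,2.67],"rotation":[0,0,0],"fingers":6},
    {"travel":[0,1.6,2.67],"rotation":[0,0,0],"fingers":6},
    {"travel":[0,1.6,2.67],"rotation":[0,0,0],"fingers":6},
    {"travel":[0,0,0],"rotation":[0,0,0],"fingers":6},
  ],
)

```text
time_s: 9.15
position: [0.6008, -0.2204, 0.1562]
orientation: [-1.913, -1.874, 0.631]
ft_force: [-1.0, 0.3, 0.1]
opening: 0.06
```

```bash
python3 - <<'E'
from g import *
plan(g+.06*u,Rt,g)
print(manip.observe()['qpos'])
E
```

```text
t 9.15 pos [ 0.6008 -0.2204  0.1562] x-axis [ 0.0056  0.9989 -0.0476] z [-0.5661 -0.0361 -0.8235] F [-0.9849  0.2849  0.1096] M [ 0.0557 -0.5881 -0.0291] open 0.0600380394301254
turn first (tool): [ 0.1841  0.0454 -0.02  ]
travel cm in turned axes: [ 0.1529 -0.133  -0.5935]
travel cm in turned axes: [-0.     -0.      5.9999]
[-0.137   0.9403  0.6621  1.3033 -0.239   1.5923  2.0607]
```

Joint 6 now has margin, so I'll finish the tilt.

Emit:
play_rows(
  increments=[
    {"travel":[0,0,0],"rotation":[0.092,0.023,-0.01],"fingers":6},
    {"travel":[0,0,0],"rotation":[0.092,0.023,-0.01],"fingers":6},
    {"travel":[0,0,0],"rotation":[0,0,0],"fingers":6},
    {"travel":[0,0,0],"rotation":[0,0,0],"fingers":6},
  ],
)

```text
time_s: 9.55
position: [0.6037, -0.2222, 0.1613]
orientation: [-1.783, -1.747, 0.719]
ft_force: [-1.0, 0.2, 0.2]
opening: 0.0599
```

```bash
python3 - <<'E'
from g import *
plan(g+.06*u,Rt,g)
print(manip.observe()['qpos'])
s=manip.snapshot('side');t=manip.snapshot('top')
crop(s,200,150,360,290,5,'pics/s4.png');crop(t,250,110,410,230,5,'pics/t4.png')
E
```

```text
t 9.55 pos [ 0.6037 -0.2222  0.1613] x-axis [ 0.0184  0.9998 -0.0049] z [-0.7002  0.0094 -0.7139] F [-0.9899  0.2156  0.1759] M [ 0.0055 -0.6899  0.0126] open 0.05987510434700515
turn first (tool): [ 0.0096  0.004  -0.0029]
travel cm in turned axes: [ 0.3255  0.0205 -0.0312]
travel cm in turned axes: [-0.     -0.      5.9999]
[-0.0851  1.0414  0.6478  1.1518 -0.2225  1.81    2.0779]
```

View pics/s4.png

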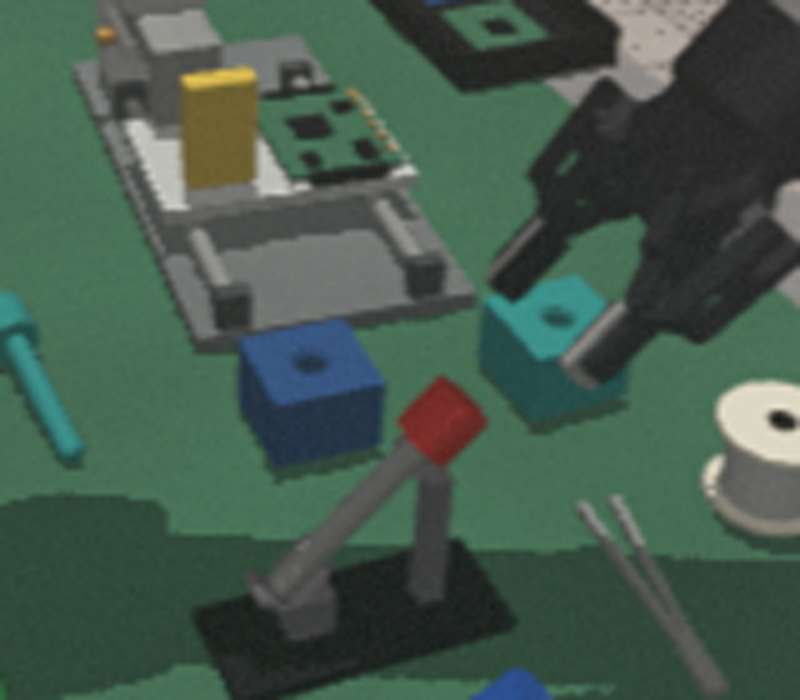

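View pics/t4.png

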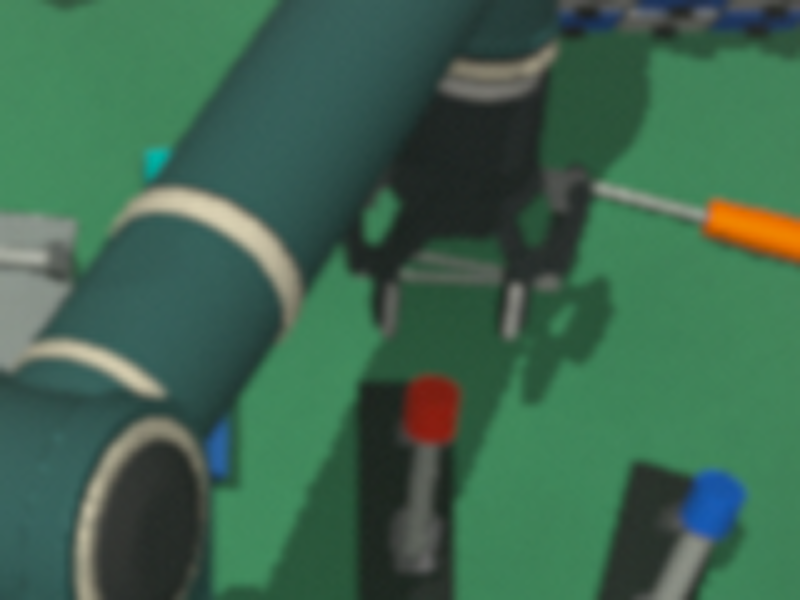

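```bash
python3 - <<'E'
from g import *
o=manip.observe();Rm=R.from_rotvec(o['orientation'])
for d in(.01,.015,.019):
  for x in(-.03,.03):
    p=o['position']+Rm.apply([x,0,d]);
    q=proj('top',p);r=proj('side',p);print(d,x,'topcrop',(q-[250,110])*5,'sidecrop',(r-[200,150])*5)
for s in(109,118,123):
    p=g+u*(s-118)/1000;print(s,(proj('top',p)-[250,110])*5,(proj('side',p)-[200,150])*5)
E
```

```text
0.01 -0.03 topcrop [496.5925 326.9072] sidecrop [570.0164 360.5034]
0.01 0.03 topcrop [390.4799 325.6299] sidecrop [502.72   283.6119]
0.015 -0.03 topcrop [495.568  334.0895] sidecrop [561.8119 369.0335]
0.015 0.03 topcrop [389.6828 332.8132] sidecrop [495.0623 291.7136]
0.019 -0.03 topcrop [494.7516 339.8132] sidecrop [555.2602 375.8452]
0.019 0.03 topcrop [389.0476 338.5377] sidecrop [488.9466 298.1838]
109 [427.3704 409.3958] [439.2204 414.3221]
118 [428.9679 396.9322] [453.3041 399.8473]
123 [429.8606 389.9678] [461.1492 391.7843]
```

Emit:
play_rows(
  increments=[
    {"travel":[0.4,0,1],"rotation":[0.009,0.004,-0.003],"fingers":6},
    {"travel":[0,0,1],"rotation":[0,0,0],"fingers":5.5},
    {"travel":[0,0,1],"rotation":[0,0,0],"fingers":5},
    {"travel":[0,0,0],"rotation":[0,0,0],"fingers":5},
    {"travel":[0,0,0],"rotation":[0,0,0],"fingers":5},
  ],
)

```text
time_s: 10.15
position: [0.5822, -0.2171, 0.1395]
orientation: [-1.773, -1.74, 0.723]
ft_force: [-0.6, -0.3, 0.0]
opening: 0.05
```

```bash
python3 - <<'E'
from g import *
plan(g,Rt)
print(manip.observe()['qpos'])
s=manip.snapshot('side');t=manip.snapshot('top')
crop(s,260,190,340,250,10,'pics/s5.png');crop(t,300,160,370,210,11,'pics/t5.png')
E
```

```text
t 10.15 pos [ 0.5822 -0.2171  0.1395] x-axis [ 0.0185  0.9998 -0.0002] z [-0.7084  0.013  -0.7056] F [-0.5747 -0.3185  0.017 ] M [ 0.061  -0.7368 -0.0187] open 0.05004167506467852
turn first (tool): [-0.0021  0.0006  0.0003]
travel cm in turned axes: [-0.1398  0.0078  2.9016]
[-0.1013  1.0372  0.6438  1.2291 -0.2231  1.7547  2.0821]
```

View pics/s5.png

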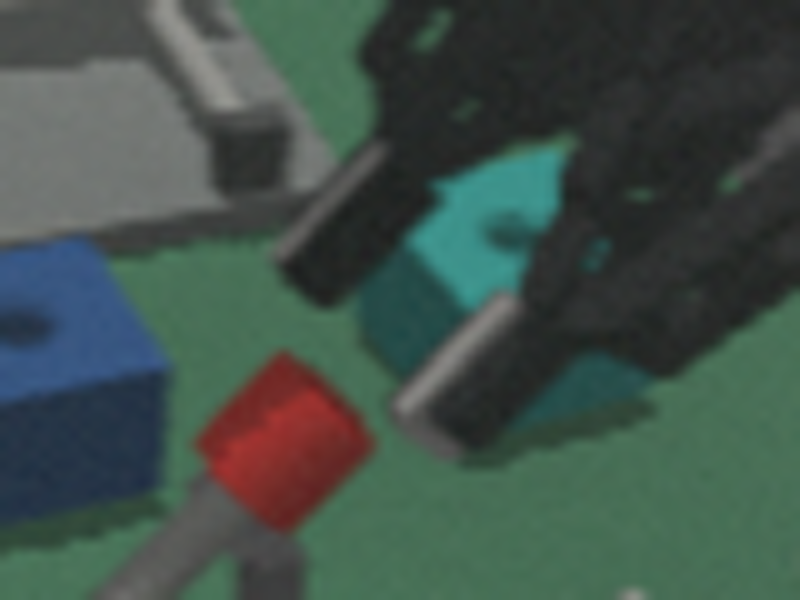

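View pics/t5.png

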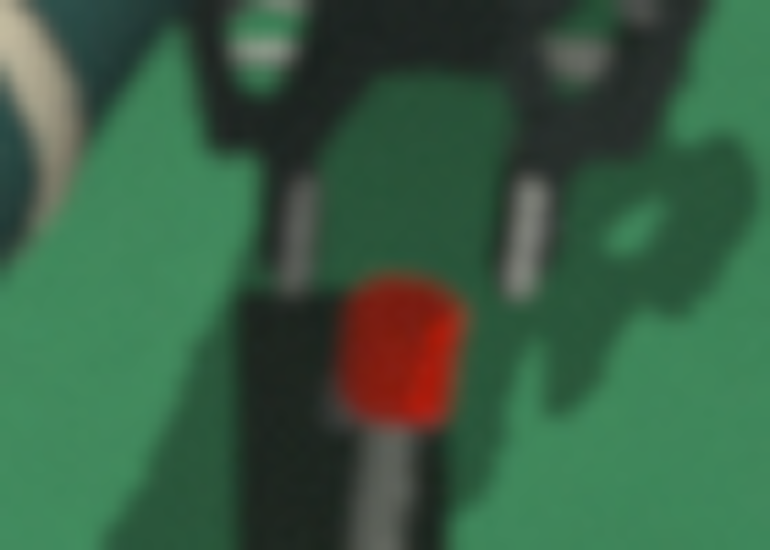

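The fingers are centred on the pin axis in both views: the pads' midpoint is (364,357) in the side crop, with the axis passing through (370,359). I'll advance 2.9 cm and close.

Emit:
play_rows(
  increments=[
    {"travel":[-0.05,0,0.8],"rotation":[0,0,0],"fingers":5},
    {"travel":[0,0,0.8],"rotation":[0,0,0],"fingers":5},
    {"travel":[0,0,0.7],"rotation":[0,0,0],"fingers":5},
    {"travel":[0,0,0.5],"rotation":[0,0,0],"fingers":5},
    {"travel":[0,0,0],"rotation":[0,0,0],"fingers":5},
    {"travel":[0,0,0],"rotation":[0,0,0],"fingers":5},
  ],
)

```text
time_s: 10.85
position: [0.5627, -0.2174, 0.1198]
orientation: [-1.773, -1.74, 0.723]
ft_force: [-0.6, -0.5, 0.6]
opening: 0.0498
```

```bash
python3 - <<'E'
from g import *
plan(g,Rt)
s=manip.snapshot('side');t=manip.snapshot('top')
crop(s,260,190,340,250,10,'pics/s6.png');crop(t,300,160,370,210,11,'pics/t6.png')
E
```

```text
t 10.85 pos [ 0.5627 -0.2174  0.1198] x-axis [ 0.0184  0.9998 -0.0003] z [-0.7081  0.0128 -0.706 ] F [-0.6184 -0.4555  0.6123] M [-0.0285 -0.7666 -0.0365] open 0.04982692180675918
turn first (tool): [-0.0016  0.0008  0.0004]
travel cm in turned axes: [-0.0756 -0.0066  0.1269]
```

View pics/s6.png

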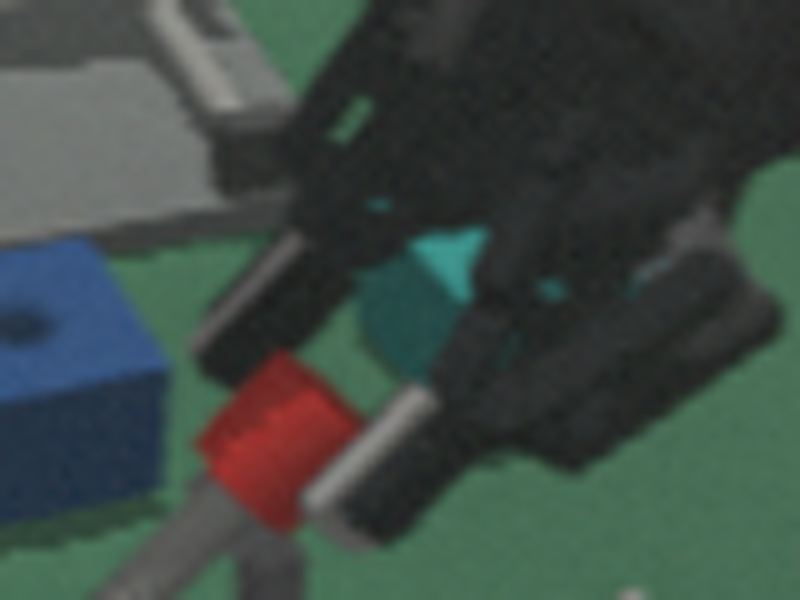

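View pics/t6.png

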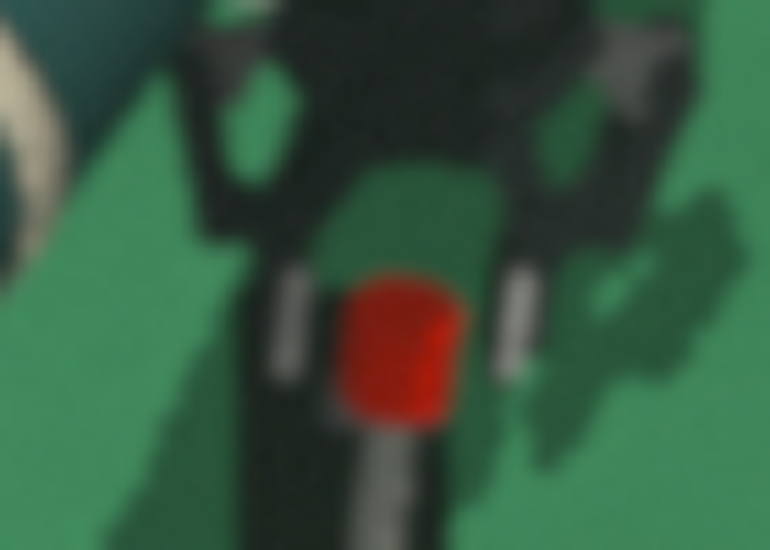

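The head is centred between the pads, with gaps of 33 and 35 px. Closing.

Emit:
play_rows(
  increments=[
    {"travel":[0,0,0.1],"rotation":[0,0,0],"fingers":2},
    {"travel":[0,0,0],"rotation":[0,0,0],"fingers":2},
    {"travel":[0,0,0],"rotation":[0,0,0],"fingers":2},
    {"travel":[0,0,0],"rotation":[0,0,0],"fingers":2},
    {"travel":[0,0,0],"rotation":[0,0,0],"fingers":2},
    {"travel":[0,0,0],"rotation":[0,0,0],"fingers":2},
  ],
)

```text
time_s: 11.55
position: [0.5622, -0.2185, 0.1196]
orientation: [-1.775, -1.741, 0.724]
ft_force: [2.4, -4.9, 3.4]
opening: 0.0273
```

```bash
python3 - <<'E'
from g import *
plan(g,Rt)
o=manip.observe();Rm=R.from_rotvec(o['orientation'])
print('lift in tool axes',Rm.inv().apply([0,0,1]))
E
```

```text
t 11.55 pos [ 0.5622 -0.2185  0.1196] x-axis [ 0.018   0.9998 -0.0024] z [-0.7074  0.0111 -0.7068] F [ 2.4256 -4.8868  3.3665] M [-0.8732 -0.6953  0.8696] open 0.02728037932020325
turn first (tool): [-0.0005  0.0025 -0.0008]
travel cm in turned axes: [0.0379 0.013  0.0868]
lift in tool axes [-0.0024 -0.7074 -0.7068]
```

Gripped with an opening of 27 mm. Next I'll lift vertically, then upright the pin while rising.

Emit:
play_rows(
  increments=[
    {"travel":[0,-0.7,-0.7],"rotation":[0,0,0],"fingers":2},
    {"travel":[0,-0.7,-0.7],"rotation":[0,0,0],"fingers":2},
    {"travel":[0,-0.7,-0.7],"rotation":[0,0,0],"fingers":2},
    {"travel":[0,-0.7,-0.7],"rotation":[0,0,0],"fingers":2},
    {"travel":[0,0,0],"rotation":[0,0,0],"fingers":2},
  ],
)

```text
time_s: 12.05
position: [0.5627, -0.2175, 0.1605]
orientation: [-1.775, -1.742, 0.721]
ft_force: [0.4, -0.0, -0.9]
opening: 0.027
```

```bash
python3 - <<'E'
from g import *
plan(g+[0,0,.04],Rt)
print(manip.observe()['qpos'])
s=manip.snapshot('side')
crop(s,220,170,340,270,6,'pics/s7.png')
E
```

```text
t 12.05 pos [ 0.5627 -0.2175  0.1605] x-axis [ 0.0183  0.9998 -0.0007] z [-0.7062  0.0125 -0.7079] F [ 0.4061 -0.0376 -0.9065] M [-0.0428 -1.0103  0.0273] open 0.02704270081028803
turn first (tool): [0.0011 0.0011 0.0001]
travel cm in turned axes: [-0.0577  0.0455  0.1798]
[-0.1167  0.9836  0.6554  1.2925 -0.2021  1.7412  2.0944]
```

View pics/s7.png

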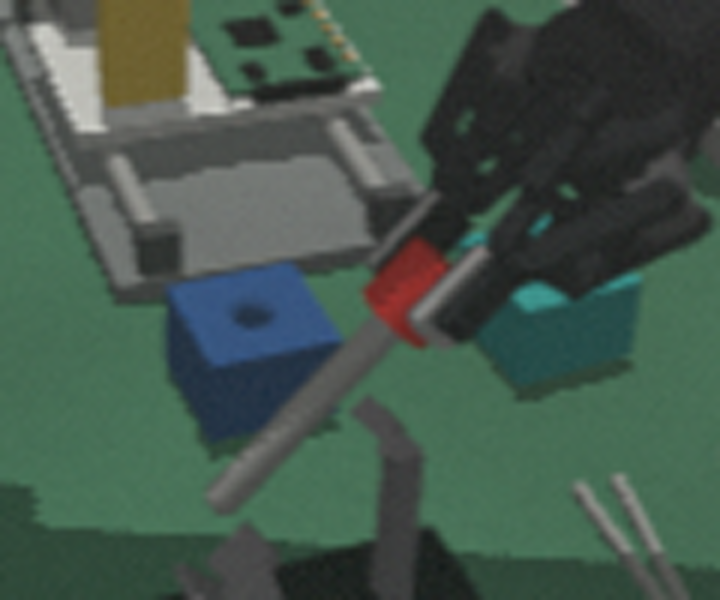

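The pin is out of the rest and in line with the tool. Now I'll upright it while rising.

Emit:
play_rows(
  increments=[
    {"travel":[0,-1.41,-1.41],"rotation":[-0.13,0,0],"fingers":2},
    {"travel":[0,-1.22,-1.58],"rotation":[-0.13,0,0],"fingers":2},
    {"travel":[0,-1,-1.73],"rotation":[-0.13,0,0],"fingers":2},
    {"travel":[0,-0.77,-1.85],"rotation":[-0.13,0,0],"fingers":2},
    {"travel":[0,-0.53,-1.93],"rotation":[-0.13,0,0],"fingers":2},
    {"travel":[0,-0.27,-1.98],"rotation":[-0.13,0,0],"fingers":2},
    {"travel":[0,0,0],"rotation":[0,0,0],"fingers":2},
    {"travel":[0,0,0],"rotation":[0,0,0],"fingers":2},
  ],
)

```text
time_s: 12.9
position: [0.5617, -0.2168, 0.2788]
orientation: [-2.237, -2.197, 0.007]
ft_force: [1.0, 0.9, -2.2]
opening: 0.0272
```

```bash
python3 - <<'E'
from g import *
plan((.559,-.076,.25),down(88.9))
print(manip.observe()['qpos'])
s=manip.snapshot('side')
crop(s,220,130,340,230,6,'pics/s8.png')
E
```

```text
t 12.9 pos [ 0.5617 -0.2168  0.2788] x-axis [0.0184 0.9998 0.0011] z [-0.0078  0.0012 -1.    ] F [ 1.0343  0.909  -2.2288] M [ 0.0007 -0.0342  0.0189] open 0.027222287315849546
turn first (tool): [-0.0078 -0.0011  0.0008]
travel cm in turned axes: [14.0764 -0.5399  2.8829]
[-0.2298  0.4187  0.7197  1.7268 -0.3001  1.1179  2.1345]
```

View pics/s8.png

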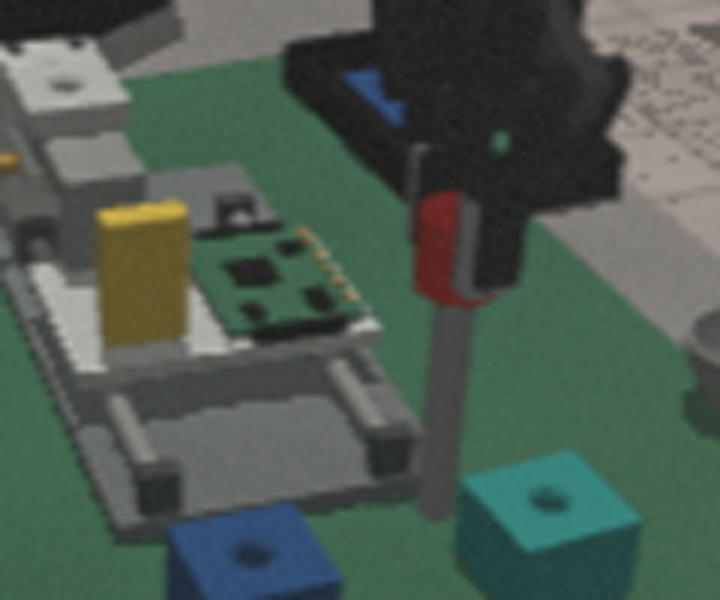

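Emit:
play_rows(
  increments=[
    {"travel":[2.4,-0.09,0.5],"rotation":[-0.008,-0.001,0.001],"fingers":2},
    {"travel":[2.4,-0.09,1.0],"rotation":[0,0,0],"fingers":2},
    {"travel":[2.4,-0.09,1.5],"rotation":[0,0,0],"fingers":2},
    {"travel":[2.4,-0.09,2.0],"rotation":[0,0,0],"fingers":2},
    {"travel":[2.4,-0.09,2.0],"rotation":[0,0,0],"fingers":2},
    {"travel":[2.1,-0.09,1.6],"rotation":[0,0,0],"fingers":2},
    {"travel":[0,0,0],"rotation":[0,0,0],"fingers":2},
    {"travel":[0,0,0],"rotation":[0,0,0],"fingers":2},
  ],
)

```text
time_s: 13.75
position: [0.5595, -0.076, 0.1907]
orientation: [2.241, 2.202, -0.007]
ft_force: [0.1, -0.5, -1.4]
opening: 0.0271
```

```bash
python3 - <<'E'
from g import *
plan((.559,-.076,.18),down(88.9))
o=manip.observe()
s=manip.snapshot('side');t=manip.snapshot('top')
crop(s,230,180,290,240,10,'pics/s9.png');crop(t,260,160,320,220,10,'pics/t9.png')
c=lambda n,p,x,y:(proj(n,p)-[x,y]+.5)*10-.5
p=o['position']
for dz in(-.118,-.08,-.03,0,.005): print(dz,c('side',p+[0,0,dz],230,180),c('top',p+[0,0,dz],260,160))
print('hole pred',c('side',(.5589,-.0763,.042),230,180),c('top',(.5589,-.0763,.042),260,160))
E
```

```text
t 13.75 pos [ 0.5595 -0.076   0.1907] x-axis [ 0.0175  0.9998 -0.0031] z [-0.003  -0.0031 -1.    ] F [ 0.1351 -0.4723 -1.4214] M [-0.0298 -0.0373  0.031 ] open 0.0271289199184068
turn first (tool): [-0.0029  0.0031  0.0017]
travel cm in turned axes: [-0.0033 -0.0487  1.0679]
-0.118 [332.2699 321.1234] [262.2302 330.9975]
-0.08 [337.589  198.5293] [269.4185 312.5249]
-0.03 [344.967  28.481] [279.4652 286.7065]
0 [349.616  -78.6683] [285.8417 270.3202]
0.005 [350.4078 -96.9198] [286.9314 267.5199]
hole pred [326.5902 417.399 ] [257.7767 347.151 ]
```

View pics/s9.png

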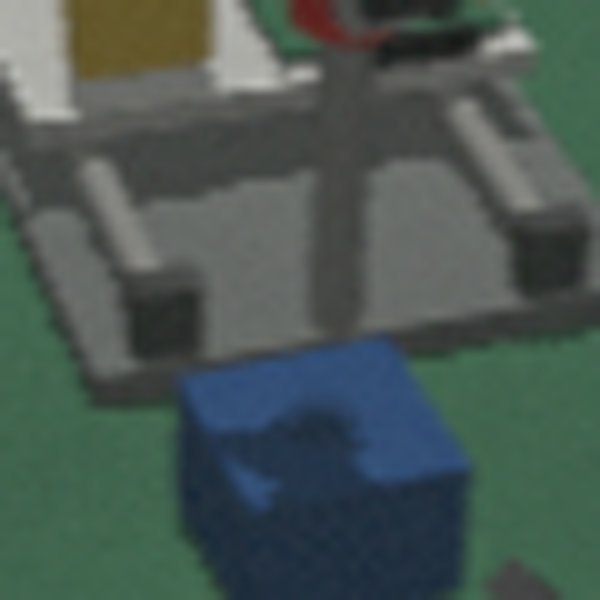

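View pics/t9.png

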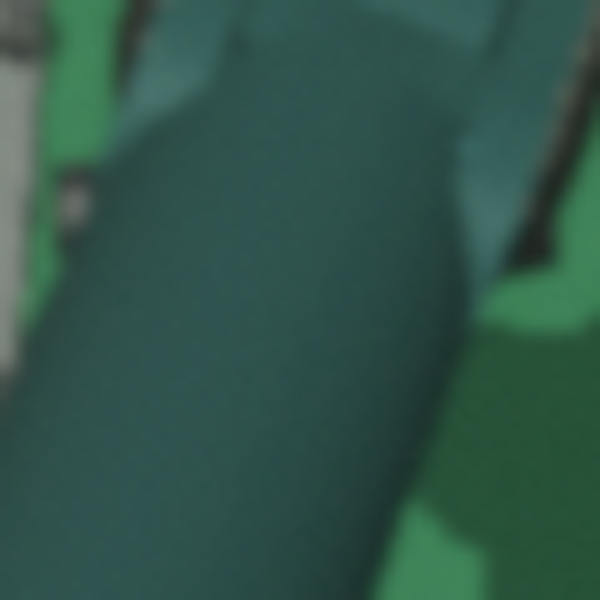

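The shaft is vertical. The side view puts the hole about 2 mm to the left of the top-view estimate, so I'll split the difference, descend to just above the mouth and look again.

Emit:
play_rows(
  increments=[
    {"travel":[0.05,-0.17,1],"rotation":[-0.003,0.003,0.001],"fingers":2},
    {"travel":[0,0,1],"rotation":[0,0,0],"fingers":2},
    {"travel":[0,0,0.3],"rotation":[0,0,0],"fingers":2},
    {"travel":[0,0,0],"rotation":[0,0,0],"fingers":2},
  ],
)

```text
time_s: 14.25
position: [0.5573, -0.0761, 0.1686]
orientation: [2.244, 2.198, 0.005]
ft_force: [-0.5, -0.3, -0.5]
opening: 0.0271
```

```bash
python3 - <<'E'
from g import *
plan((.5578,-.0755,.160),down(88.9))
o=manip.observe()
s=manip.snapshot('side')
crop(s,230,180,290,240,10,'pics/s10.png')
c=lambda n,p,x,y:(proj(n,p)-[x,y]+.5)*10-.5
p=o['position']
for dz in(-.118,-.08,-.03,0,.005): print(dz,c('side',p+[0,0,dz],230,180))
E
```

```text
t 14.25 pos [ 0.5573 -0.0761  0.1686] x-axis [0.021  0.9998 0.0017] z [ 0.0026  0.0016 -1.    ] F [-0.4784 -0.3008 -0.5346] M [ 0.0175 -0.0102  0.0373] open 0.027099392295116573
turn first (tool): [ 0.0025 -0.0017 -0.0018]
travel cm in turned axes: [0.0581 0.0479 0.8626]
-0.118 [321.7835 391.8352]
-0.08 [326.803  272.3122]
-0.03 [333.761  106.6303]
0 [338.1426   2.2958]
0.005 [338.8888 -15.4714]
```

View pics/s10.png

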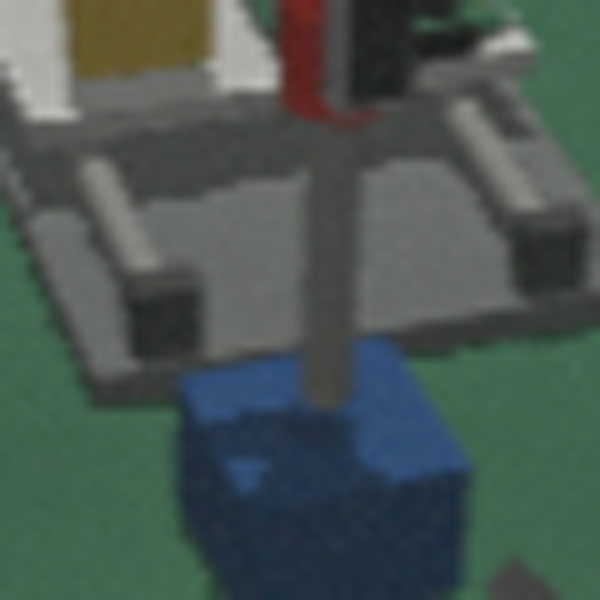

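Emit:
play_rows(
  increments=[
    {"travel":[0,-0.08,0.5],"rotation":[0.002,-0.002,0],"fingers":2},
    {"travel":[0,0,0.5],"rotation":[0,0,0],"fingers":2},
    {"travel":[0,0,0.3],"rotation":[0,0,0],"fingers":2},
    {"travel":[0,0,0],"rotation":[0,0,0],"fingers":2},
  ],
)

```text
time_s: 14.7
position: [0.5568, -0.0757, 0.1558]
orientation: [2.243, 2.198, 0.001]
ft_force: [0.4, 0.6, -1.6]
opening: 0.0268
```

```bash
python3 - <<'E'
from g import *
plan((.5565,-.076,.130),down(88.9))
s=manip.snapshot('side')
crop(s,230,180,290,240,10,'pics/s11.png')
E
```

```text
t 14.7 pos [ 0.5568 -0.0757  0.1558] x-axis [ 0.0203  0.9998 -0.0003] z [ 0.0011 -0.0003 -1.    ] F [ 0.3567  0.6461 -1.6132] M [ 0.0329 -0.0163 -0.0085] open 0.026840307589997284
turn first (tool): [ 0.0011  0.0003 -0.0011]
travel cm in turned axes: [-0.0343 -0.0287  2.5847]
```

View pics/s11.png

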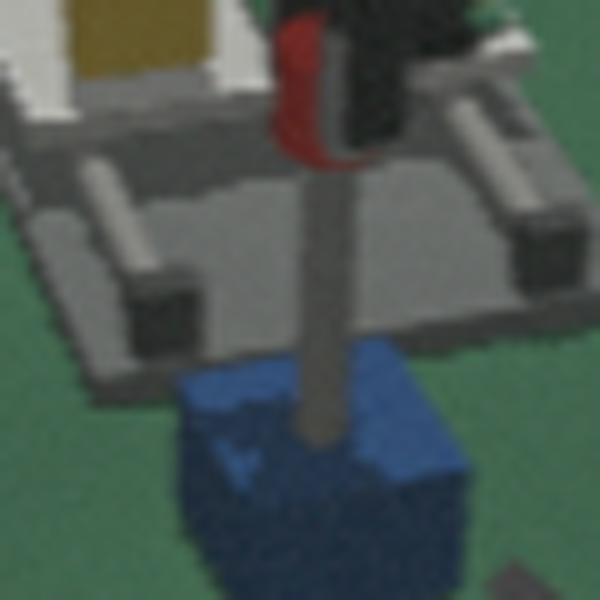

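Emit:
play_rows(
  increments=[
    {"travel":[0,0,0.4],"rotation":[0,0,0],"fingers":2},
    {"travel":[0,0,0.4],"rotation":[0,0,0],"fingers":2},
    {"travel":[0,0,0],"rotation":[0,0,0],"fingers":2},
  ],
)

```text
time_s: 15.05
position: [0.5567, -0.0757, 0.1477]
orientation: [2.243, 2.198, 0.001]
ft_force: [-0.4, 0.1, -1.3]
opening: 0.0269
```

Emit:
play_rows(
  increments=[
    {"travel":[0,0,0.4],"rotation":[0,0,0],"fingers":2},
    {"travel":[0,0,0.3],"rotation":[0,0,0],"fingers":2},
    {"travel":[0,0,0],"rotation":[0,0,0],"fingers":2},
  ],
)

```text
time_s: 15.35
position: [0.5568, -0.0758, 0.1409]
orientation: [2.243, 2.198, 0.001]
ft_force: [-0.8, -1.0, -1.8]
opening: 0.0272
```

It enters without contact force. I'll go down to the bottom of the hole.

Emit:
play_rows(
  increments=[
    {"travel":[0,0,0.4],"rotation":[0,0,0],"fingers":2},
    {"travel":[0,0,0.3],"rotation":[0,0,0],"fingers":2},
    {"travel":[0,0,0.1],"rotation":[0,0,0],"fingers":2},
    {"travel":[0,0,0],"rotation":[0,0,0],"fingers":2},
  ],
)

```text
time_s: 15.75
position: [0.557, -0.0758, 0.1331]
orientation: [2.243, 2.198, 0.001]
ft_force: [-0.4, 0.2, -1.3]
opening: 0.0272
```

Emit:
play_rows(
  increments=[
    {"travel":[0,0,0.15],"rotation":[0,0,0],"fingers":2},
    {"travel":[0,0,0],"rotation":[0,0,0],"fingers":2},
  ],
)

```text
time_s: 15.95
position: [0.5572, -0.0759, 0.1319]
orientation: [2.243, 2.197, 0.002]
ft_force: [-0.6, 0.9, -1.2]
opening: 0.0268
```

Emit:
play_rows(
  increments=[
    {"travel":[0,0,0.15],"rotation":[0,0,0],"fingers":2},
    {"travel":[0,0,0],"rotation":[0,0,0],"fingers":2},
  ],
)

```text
time_s: 16.15
position: [0.5583, -0.076, 0.1317]
orientation: [2.242, 2.196, 0.005]
ft_force: [-1.4, 0.4, 7.1]
opening: 0.0272
```

Bottom found at TCP z = 0.1318, which means I hold the pin at 119.8 mm from its foot. Letting go and rising clear.

Emit:
play_rows(
  increments=[
    {"travel":[0,0,-0.1],"rotation":[0,0,0],"fingers":2},
    {"travel":[0,0,0],"rotation":[0,0,0],"fingers":5},
    {"travel":[0,0,0],"rotation":[0,0,0],"fingers":5},
    {"travel":[0,0,0],"rotation":[0,0,0],"fingers":5},
    {"travel":[0,0,0],"rotation":[0,0,0],"fingers":5},
    {"travel":[0,0,-1],"rotation":[0,0,0],"fingers":5},
    {"travel":[0,0,-2],"rotation":[0,0,0],"fingers":5},
    {"travel":[0,0,-3],"rotation":[0,0,0],"fingers":5},
    {"travel":[0,0,-2],"rotation":[0,0,0],"fingers":5},
    {"travel":[0,0,0],"rotation":[0,0,0],"fingers":5},
  ],
)

```text
time_s: 17.15
position: [0.5589, -0.0763, 0.2148]
orientation: [2.24, 2.194, 0.009]
ft_force: [0.3, 0.4, -0.2]
opening: 0.05
```

```bash
python3 - <<'E'
from g import *
plan((.557,-.0758,.130),down(84.5))
s=manip.snapshot('side')
crop(s,230,160,290,240,8,'pics/s12.png')
E
```

```text
t 17.15 pos [ 0.5589 -0.0763  0.2148] x-axis [0.0207 0.9998 0.0001] z [ 0.0082 -0.0001 -1.    ] F [ 0.2875  0.388  -0.2316] M [-0.0202  0.0317  0.0534] open 0.049956750503622215
turn first (tool): [ 0.0082 -0.0004  0.0753]
travel cm in turned axes: [ 0.0344 -0.1915  8.4846]
```

View pics/s12.png

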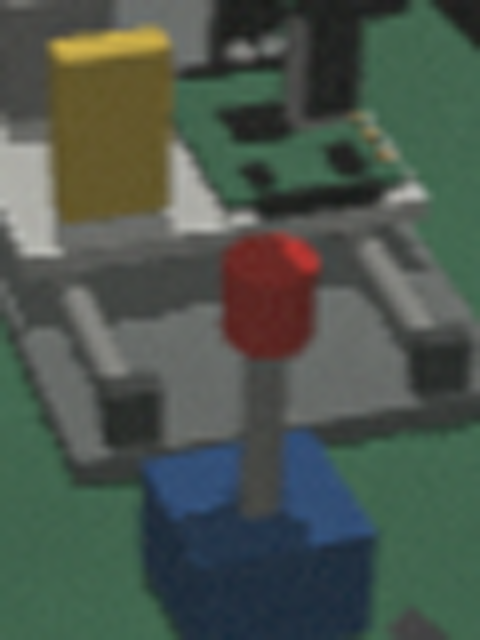

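The pin stands upright on its own, with its head at (270,300). Now I'll take it again by the head.

Emit:
play_rows(
  increments=[
    {"travel":[0.05,-0.15,1],"rotation":[0.008,0,0],"fingers":5},
    {"travel":[0,0,2],"rotation":[0,0,0],"fingers":5},
    {"travel":[0,0,2],"rotation":[0,0,0],"fingers":5},
    {"travel":[0,0,2],"rotation":[0,0,0],"fingers":5},
    {"travel":[0,0,1],"rotation":[0,0,0],"fingers":5},
    {"travel":[0,0,0.3],"rotation":[0,0,0],"fingers":5},
    {"travel":[0,0,0],"rotation":[0,0,0],"fingers":5},
  ],
)

```text
time_s: 17.9
position: [0.5547, -0.0755, 0.1277]
orientation: [-2.241, -2.195, 0.009]
ft_force: [1.2, -0.1, -0.6]
opening: 0.0499
```

```bash
python3 - <<'E'
from g import *
plan((.557,-.0758,.1305),down(88.9))
E
```

```text
t 17.9 pos [ 0.5547 -0.0755  0.1277] x-axis [ 0.0208  0.9998 -0.0006] z [-0.0075 -0.0005 -1.    ] F [ 1.2433 -0.1235 -0.6177] M [-0.0108  0.0036  0.0074] open 0.049944572679186124
turn first (tool): [-0.0075  0.0006 -0.0016]
travel cm in turned axes: [-0.0283  0.2323 -0.2769]
```

Emit:
play_rows(
  increments=[
    {"travel":[0,0.15,-0.2],"rotation":[-0.006,0,0],"fingers":5},
    {"travel":[0,0,0],"rotation":[0,0,0],"fingers":5},
    {"travel":[0,0,0],"rotation":[0,0,0],"fingers":5},
  ],
)

```text
time_s: 18.2
position: [0.5571, -0.0753, 0.1312]
orientation: [2.243, 2.198, 0.002]
ft_force: [-1.1, -0.1, -0.6]
opening: 0.05
```

```bash
python3 - <<'E'
from g import *
plan((.557,-.0758,.1305),down(88.9))
E
```

```text
t 18.2 pos [ 0.5571 -0.0753  0.1312] x-axis [ 0.0203  0.9998 -0.    ] z [ 0.0016 -0.     -1.    ] F [-1.0762 -0.1355 -0.6215] M [-0.0309  0.0255  0.0092] open 0.05002191970067126
turn first (tool): [ 0.0016  0.     -0.0012]
travel cm in turned axes: [-0.0524 -0.0071  0.0666]
```

Good: z is 0.131, which is 119 mm from the foot. Closing.

Emit:
play_rows(
  increments=[
    {"travel":[-0.03,0,0],"rotation":[0,0,0],"fingers":2},
    {"travel":[0,0,0],"rotation":[0,0,0],"fingers":2},
    {"travel":[0,0,0],"rotation":[0,0,0],"fingers":2},
    {"travel":[0,0,0],"rotation":[0,0,0],"fingers":2},
    {"travel":[0,0,0],"rotation":[0,0,0],"fingers":2},
    {"travel":[0,0,0],"rotation":[0,0,0],"fingers":2},
  ],
)

```text
time_s: 18.8
position: [0.5571, -0.0756, 0.131]
orientation: [2.243, 2.198, 0.001]
ft_force: [0.4, 1.0, 6.8]
opening: 0.0267
```

Emit:
play_rows(
  increments=[
    {"travel":[0,0,-1],"rotation":[0,0,0],"fingers":2},
    {"travel":[0,0,-2],"rotation":[0,0,0],"fingers":2},
    {"travel":[0,0,-3],"rotation":[0,0,0],"fingers":2},
    {"travel":[0,0,-4],"rotation":[0,0,0],"fingers":2},
    {"travel":[0,0,-4],"rotation":[0,0,0],"fingers":2},
    {"travel":[0,0,-2],"rotation":[0,0,0],"fingers":2},
    {"travel":[0,0,0],"rotation":[0,0,0],"fingers":2},
  ],
)

```text
time_s: 19.5
position: [0.5579, -0.076, 0.2936]
orientation: [2.241, 2.196, 0.007]
ft_force: [0.2, 0.1, -2.0]
opening: 0.0271
```

```bash
python3 - <<'E'
from g import *
plan((.5935,.266,.2875),down(88.9),(.5935,.266,.2475))
print(manip.observe()['qpos'])
E
```

```text
t 19.5 pos [ 0.5579 -0.076   0.2936] x-axis [0.0205 0.9998 0.0004] z [ 0.0058  0.0003 -1.    ] F [ 0.1692  0.0533 -2.0394] M [-0.0091 -0.0377  0.0137] open 0.027050487119294923
turn first (tool): [ 0.0058 -0.0004 -0.0013]
travel cm in turned axes: [34.2627  2.9018  0.6107]
travel cm in turned axes: [0. 0. 4.]
[-0.5055  0.3142  0.7235  1.8135 -0.2338  1.0948  1.851 ]
```

Emit:
play_rows(
  increments=[
    {"travel":[3.43,0.29,0.06],"rotation":[0.006,0,-0.001],"fingers":2},
    {"travel":[3.43,0.28,0.06],"rotation":[0,0,0],"fingers":2},
    {"travel":[3.43,0.28,0.06],"rotation":[0,0,0],"fingers":2},
    {"travel":[3.43,0.28,0.06],"rotation":[0,0,0],"fingers":2},
    {"travel":[3.43,0.28,0.06],"rotation":[0,0,0],"fingers":2},
    {"travel":[3.43,0.28,0.06],"rotation":[0,0,0],"fingers":2},
    {"travel":[3.43,0.28,0.06],"rotation":[0,0,0],"fingers":2},
    {"travel":[3.43,0.28,0.06],"rotation":[0,0,0],"fingers":2},
    {"travel":[3.43,0.28,0.06],"rotation":[0,0,0],"fingers":2},
    {"travel":[3.43,0.28,0.06],"rotation":[0,0,0],"fingers":2},
    {"travel":[0,0,1],"rotation":[0,0,0],"fingers":2},
    {"travel":[0,0,1.5],"rotation":[0,0,0],"fingers":2},
    {"travel":[0,0,0],"rotation":[0,0,0],"fingers":2},
    {"travel":[0,0,0],"rotation":[0,0,0],"fingers":2},
  ],
)

```text
time_s: 20.9
position: [0.591, 0.2649, 0.2582]
orientation: [-2.243, -2.194, 0.01]
ft_force: [0.6, 0.1, -1.2]
opening: 0.0273
```

```bash
python3 - <<'E'
from g import *
plan((.5925,.266,.240),down(88.9))
o=manip.observe()
s=manip.snapshot('side');t=manip.snapshot('top')
crop(s,200,100,260,160,10,'pics/s13.png');crop(t,120,130,220,210,8,'pics/t13.png')
c=lambda n,p,x,y:(proj(n,p)-[x,y]+.5)*10-.5
p=o['position']
for dz in(-.119,-.08,-.03): print(dz,c('side',p+[0,0,dz],200,100))
print('hole',c('side',(.5925,.266,.11),200,100),'seen', (231.08-200)*10,(143.4-100)*10)
E
```

```text
t 20.9 pos [0.591  0.2649 0.2582] x-axis [ 0.0219  0.9998 -0.0019] z [-0.0076 -0.0018 -1.    ] F [ 0.6364  0.1145 -1.1947] M [-0.0508 -0.0339 -0.0492] open 0.02726884281819716
turn first (tool): [-0.0076  0.0019 -0.0027]
travel cm in turned axes: [0.1157 0.1491 1.818 ]
-0.119 [302.1179 355.5199]
-0.08 [300.3537 241.9842]
-0.03 [297.9947  90.1621]
hole [306.6035 435.7673] seen 310.8000000000001 434.00000000000006
```

View pics/s13.png

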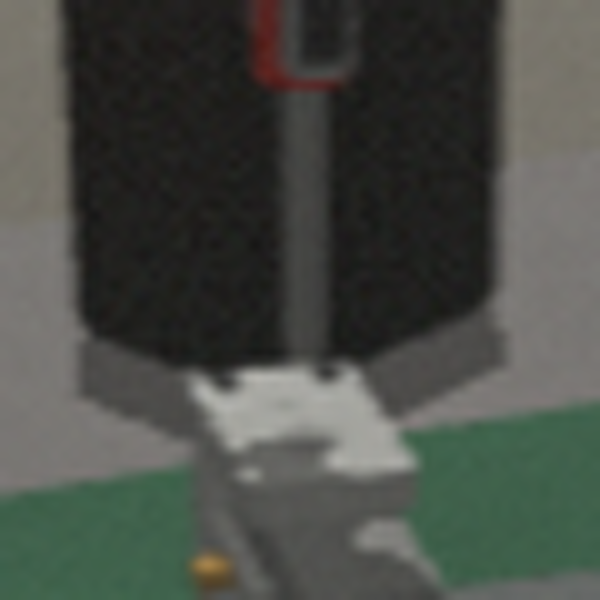

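View pics/t13.png

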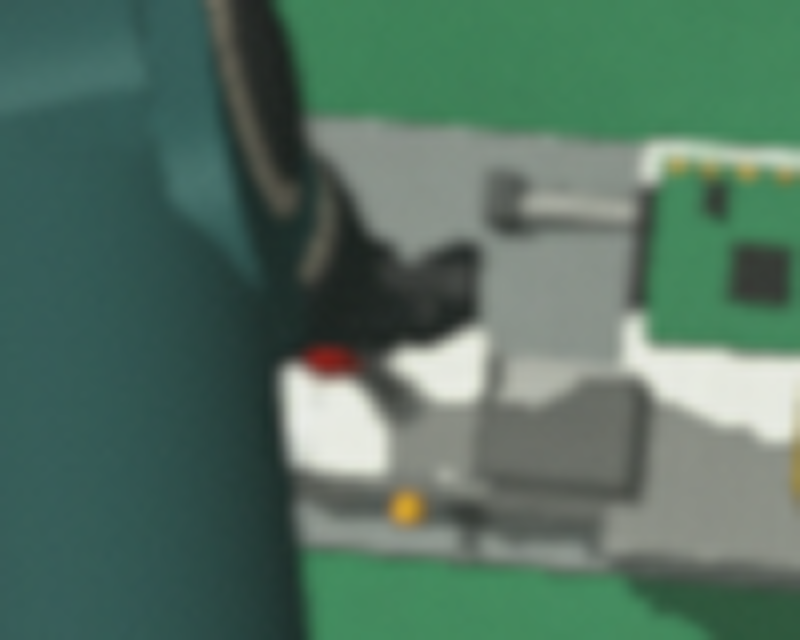

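```bash
python3 - <<'E'
from g import *
from scipy.optimize import least_squares
b=np.array([261.7,222.0])-proj('side',(.557,-.0758,.042));print('side bias px at block',b)
bt=np.array([285.5,194.6])-proj('top',(.557,-.0758,.042));print('top bias px at block',bt)
for nm,bs in(('none',[0,0]),('blockbias',b),('shaftcol',[.55,.1])):
    uv=np.array([231.08,143.5])-bs;print('side',nm,plane('side',uv,.11))
for nm,bs in(('none',[0,0]),('blockbias',bt)):
    uv=np.array([169.2,179.4])-bs;print('top',nm,plane('top',uv,.11))
E
```

```text
side bias px at block [0.2329 0.6593]
top bias px at block [ 0.3285 -0.2846]
side none [0.5942 0.2623 0.11  ]
side blockbias [0.5952 0.2674 0.11  ]
side shaftcol [0.5928 0.2637 0.11  ]
top none [0.5949 0.2656 0.11  ]
top blockbias [0.5941 0.2666 0.11  ]
```

Emit:
play_rows(
  increments=[
    {"travel":[0.1,0.2,0.8],"rotation":[-0.005,0.001,-0.003],"fingers":2},
    {"travel":[0,0,0.8],"rotation":[0,0,0],"fingers":2},
    {"travel":[0,0,0.5],"rotation":[0,0,0],"fingers":2},
    {"travel":[0,0,0],"rotation":[0,0,0],"fingers":2},
    {"travel":[0,0,0],"rotation":[0,0,0],"fingers":2},
    {"travel":[0,0,0],"rotation":[0,0,0],"fingers":2},
  ],
)

```text
time_s: 21.6
position: [0.5934, 0.2678, 0.2384]
orientation: [-2.239, -2.202, -0.0]
ft_force: [0.5, -0.1, -1.3]
opening: 0.0272
```

```bash
python3 - <<'E'
from g import *
plan((.5937,.266,.226),down(88.9))
s=manip.snapshot('side')
crop(s,200,100,260,160,10,'pics/s14.png')
E
```

```text
t 21.6 pos [0.5934 0.2678 0.2384] x-axis [0.0164 0.9999 0.0009] z [-0.0005  0.0009 -1.    ] F [ 0.5198 -0.1073 -1.3175] M [ 0.0059  0.0245 -0.0002] open 0.02720199983936425
turn first (tool): [-0.0005 -0.0009  0.0028]
travel cm in turned axes: [-0.1841  0.0376  1.2372]
```

View pics/s14.png

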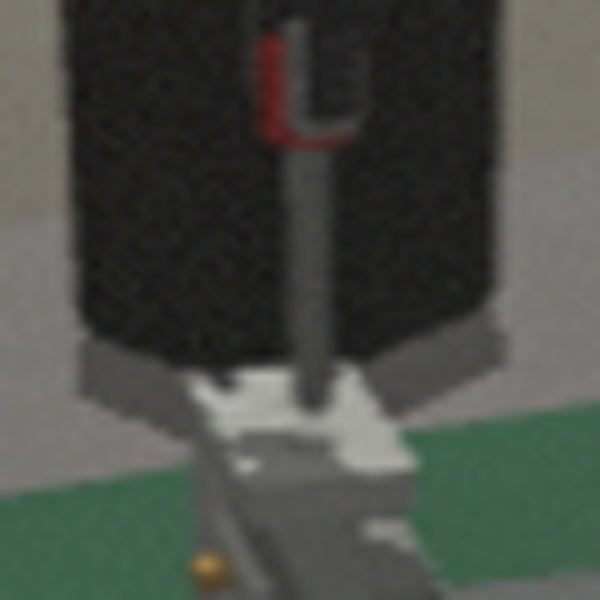

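Emit:
play_rows(
  increments=[
    {"travel":[-0.12,-0.08,0.5],"rotation":[0,-0.001,0],"fingers":2},
    {"travel":[0,0,0.5],"rotation":[0,0,0],"fingers":2},
    {"travel":[0,0,0.3],"rotation":[0,0,0],"fingers":2},
    {"travel":[0,0,0],"rotation":[0,0,0],"fingers":2},
    {"travel":[0,0,0],"rotation":[0,0,0],"fingers":2},
  ],
)

```text
time_s: 22.15
position: [0.5923, 0.2666, 0.225]
orientation: [-2.239, -2.203, 0.002]
ft_force: [-0.3, 0.3, -1.6]
opening: 0.0274
```

```bash
python3 - <<'E'
from g import *
plan((.5927,.2665,.226),down(88.9))
s=manip.snapshot('side')
crop(s,200,100,260,160,10,'pics/s15.png')
E
```

```text
t 22.15 pos [0.5923 0.2666 0.225 ] x-axis [ 0.0165  0.9999 -0.0004] z [-0.0012 -0.0004 -1.    ] F [-0.3075  0.3206 -1.636 ] M [ 0.0299 -0.015   0.0336] open 0.027427566137702763
turn first (tool): [-0.0011  0.0004  0.0027]
travel cm in turned axes: [-0.0073  0.0382 -0.1015]
```

View pics/s15.png

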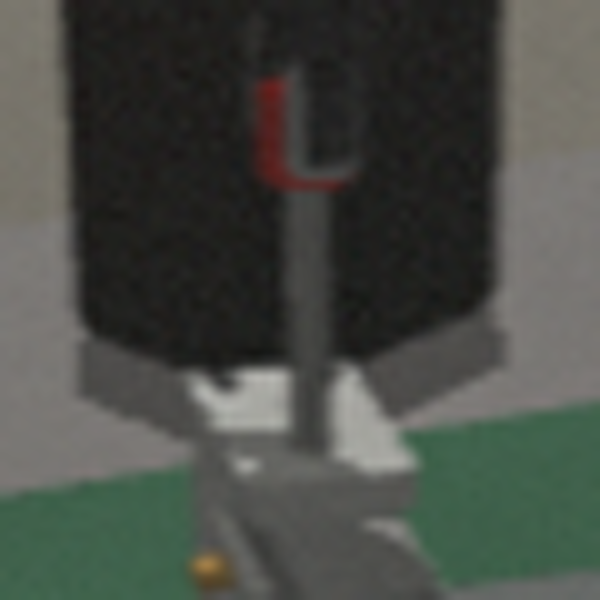

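The foot is inside the mouth with no contact force, so I'll continue down gently.

Emit:
play_rows(
  increments=[
    {"travel":[0,0,0.4],"rotation":[0,0,0],"fingers":2},
    {"travel":[0,0,0.3],"rotation":[0,0,0],"fingers":2},
    {"travel":[0,0,0],"rotation":[0,0,0],"fingers":2},
  ],
)

```text
time_s: 22.5
position: [0.592, 0.2665, 0.2174]
orientation: [-2.239, -2.202, 0.003]
ft_force: [0.2, -0.6, -1.4]
opening: 0.0268
```

Emit:
play_rows(
  increments=[
    {"travel":[0,0,0.4],"rotation":[0,0,0],"fingers":2},
    {"travel":[0,0,0.3],"rotation":[0,0,0],"fingers":2},
    {"travel":[0,0,0],"rotation":[0,0,0],"fingers":2},
  ],
)

```text
time_s: 22.8
position: [0.592, 0.2665, 0.2105]
orientation: [-2.239, -2.203, 0.003]
ft_force: [-0.3, 0.2, -1.1]
opening: 0.0268
```

Emit:
play_rows(
  increments=[
    {"travel":[0,0,0.4],"rotation":[0,0,0],"fingers":2},
    {"travel":[0,0,0.3],"rotation":[0,0,0],"fingers":2},
    {"travel":[0,0,0],"rotation":[0,0,0],"fingers":2},
  ],
)

```text
time_s: 23.1
position: [0.592, 0.2665, 0.2035]
orientation: [-2.239, -2.203, 0.003]
ft_force: [-0.1, 0.2, -1.0]
opening: 0.0271
```

Emit:
play_rows(
  increments=[
    {"travel":[0,0,0.4],"rotation":[0,0,0],"fingers":2},
    {"travel":[0,0,0.4],"rotation":[0,0,0],"fingers":2},
    {"travel":[0,0,0],"rotation":[0,0,0],"fingers":2},
  ],
)

```text
time_s: 23.4
position: [0.5919, 0.2665, 0.1953]
orientation: [-2.239, -2.202, 0.003]
ft_force: [1.0, -0.3, -0.8]
opening: 0.027
```

Emit:
play_rows(
  increments=[
    {"travel":[0,0,0.4],"rotation":[0,0,0],"fingers":2},
    {"travel":[0,0,0.4],"rotation":[0,0,0],"fingers":2},
    {"travel":[0,0,0],"rotation":[0,0,0],"fingers":2},
  ],
)

```text
time_s: 23.7
position: [0.5919, 0.2665, 0.1873]
orientation: [-2.239, -2.203, 0.003]
ft_force: [-0.5, 0.6, -1.2]
opening: 0.027
```

Emit:
play_rows(
  increments=[
    {"travel":[0,0,0.4],"rotation":[0,0,0],"fingers":2},
    {"travel":[0,0,0.3],"rotation":[0,0,0],"fingers":2},
    {"travel":[0,0,0],"rotation":[0,0,0],"fingers":2},
  ],
)

```text
time_s: 24.0
position: [0.5924, 0.2664, 0.1809]
orientation: [-2.24, -2.203, 0.001]
ft_force: [0.6, -0.3, -1.7]
opening: 0.0271
```

Emit:
play_rows(
  increments=[
    {"travel":[0,0,0.3],"rotation":[0,0,0],"fingers":2},
    {"travel":[0,0,0.3],"rotation":[0,0,0],"fingers":2},
    {"travel":[0,0,0],"rotation":[0,0,0],"fingers":2},
  ],
)

```text
time_s: 24.3
position: [0.5922, 0.2664, 0.1746]
orientation: [-2.24, -2.203, 0.002]
ft_force: [1.3, -1.1, -0.8]
opening: 0.0276
```

Emit:
play_rows(
  increments=[
    {"travel":[0,0,0.3],"rotation":[0,0,0],"fingers":2},
    {"travel":[0,0,0.3],"rotation":[0,0,0],"fingers":2},
    {"travel":[0,0,0],"rotation":[0,0,0],"fingers":2},
  ],
)

```text
time_s: 24.6
position: [0.5921, 0.2665, 0.1684]
orientation: [-2.239, -2.203, 0.002]
ft_force: [0.5, -1.6, -1.2]
opening: 0.0273
```

Emit:
play_rows(
  increments=[
    {"travel":[0,0,0.3],"rotation":[0,0,0],"fingers":2},
    {"travel":[0,0,0.3],"rotation":[0,0,0],"fingers":2},
    {"travel":[0,0,0],"rotation":[0,0,0],"fingers":2},
  ],
)

```text
time_s: 24.9
position: [0.592, 0.2666, 0.1624]
orientation: [-2.239, -2.203, 0.002]
ft_force: [1.8, -0.1, -1.9]
opening: 0.0268
```

There is no nub resistance yet, so I'll check visually before going on.

```bash
python3 - <<'E'
from g import *
plan((.592,.2665,.134),down(88.9))
s=manip.snapshot('side');t=manip.snapshot('top')
crop(s,200,110,260,170,10,'pics/s16.png');crop(t,120,130,220,210,8,'pics/t16.png')
E
```

```text
t 24.9 pos [0.592  0.2666 0.1624] x-axis [ 0.0164  0.9999 -0.0007] z [-0.0015 -0.0006 -1.    ] F [ 1.8016 -0.1335 -1.8863] M [-0.1686 -0.5474  0.0308] open 0.02676073922439975
turn first (tool): [-0.0015  0.0007  0.0028]
travel cm in turned axes: [-0.0078 -0.001   2.8383]
```

View pics/s16.png

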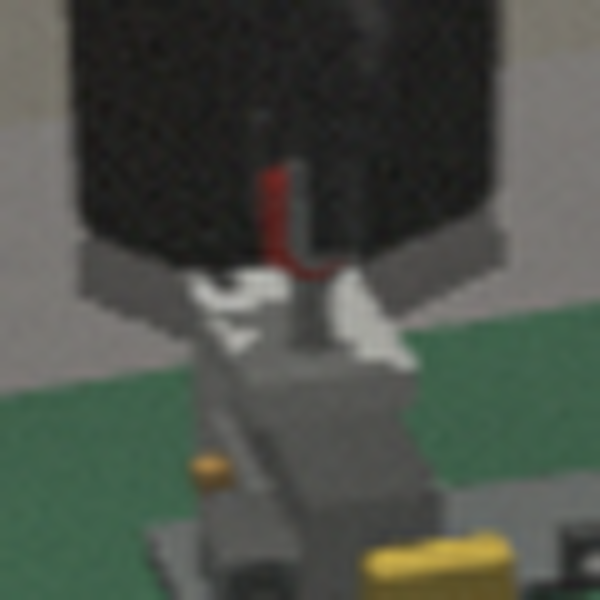

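View pics/t16.png

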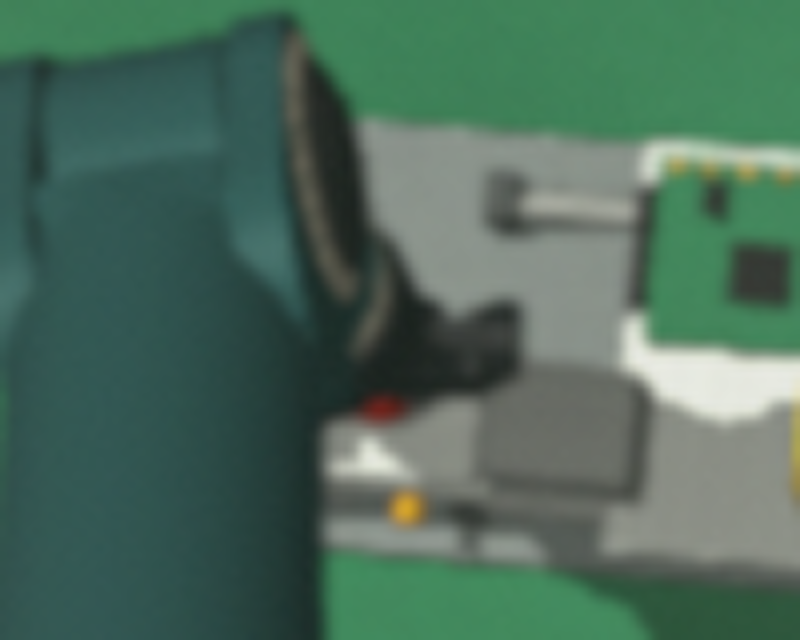

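The pin goes into the fork at (313,340) and stands about 28 mm proud. A -0.55 N·m moment shows the nub is bearing on it. Continuing down.

Emit:
play_rows(
  increments=[
    {"travel":[0,0,0.3],"rotation":[0,0,0],"fingers":2},
    {"travel":[0,0,0.3],"rotation":[0,0,0],"fingers":2},
    {"travel":[0,0,0.3],"rotation":[0,0,0],"fingers":2},
    {"travel":[0,0,0],"rotation":[0,0,0],"fingers":2},
  ],
)

```text
time_s: 25.4
position: [0.592, 0.2667, 0.1534]
orientation: [-2.239, -2.203, 0.002]
ft_force: [2.0, -1.0, -2.4]
opening: 0.0275
```

Emit:
play_rows(
  increments=[
    {"travel":[0,0,0.3],"rotation":[0,0,0],"fingers":2},
    {"travel":[0,0,0.3],"rotation":[0,0,0],"fingers":2},
    {"travel":[0,0,0.3],"rotation":[0,0,0],"fingers":2},
    {"travel":[0,0,0],"rotation":[0,0,0],"fingers":2},
  ],
)

```text
time_s: 25.8
position: [0.592, 0.2666, 0.1443]
orientation: [-2.239, -2.203, 0.002]
ft_force: [1.7, -0.8, -1.9]
opening: 0.0267
```

Emit:
play_rows(
  increments=[
    {"travel":[0,0,0.3],"rotation":[0,0,0],"fingers":2},
    {"travel":[0,0,0.3],"rotation":[0,0,0],"fingers":2},
    {"travel":[0,0,0],"rotation":[0,0,0],"fingers":2},
  ],
)

```text
time_s: 26.1
position: [0.592, 0.2666, 0.1384]
orientation: [-2.239, -2.203, 0.002]
ft_force: [3.1, 0.8, -1.5]
opening: 0.0272
```

Emit:
play_rows(
  increments=[
    {"travel":[0,0,0.2],"rotation":[0,0,0],"fingers":2},
    {"travel":[0,0,0.1],"rotation":[0,0,0],"fingers":2},
    {"travel":[0,0,0],"rotation":[0,0,0],"fingers":2},
  ],
)

```text
time_s: 26.4
position: [0.5922, 0.2666, 0.136]
orientation: [-2.239, -2.203, 0.001]
ft_force: [1.4, 0.5, -0.4]
opening: 0.0276
```

Emit:
play_rows(
  increments=[
    {"travel":[0,0,0.15],"rotation":[0,0,0],"fingers":2},
    {"travel":[0,0,0],"rotation":[0,0,0],"fingers":2},
  ],
)

```text
time_s: 26.6
position: [0.5922, 0.2666, 0.1344]
orientation: [-2.239, -2.203, 0.002]
ft_force: [2.5, -1.0, -1.2]
opening: 0.0273
```

Emit:
play_rows(
  increments=[
    {"travel":[0,0,0.15],"rotation":[0,0,0],"fingers":2},
    {"travel":[0,0,0],"rotation":[0,0,0],"fingers":2},
  ],
)

```text
time_s: 26.8
position: [0.5924, 0.2666, 0.1341]
orientation: [-2.239, -2.202, 0.001]
ft_force: [-0.8, -0.5, 6.9]
opening: 0.0273
```

Emit:
play_rows(
  increments=[
    {"travel":[0,0,0.15],"rotation":[0,0,0],"fingers":2},
    {"travel":[0,0,0],"rotation":[0,0,0],"fingers":2},
  ],
)

```text
time_s: 27.0
position: [0.5924, 0.2666, 0.134]
orientation: [-2.239, -2.202, 0.0]
ft_force: [-3.1, -1.8, 15.6]
opening: 0.0271
```

Emit:
play_rows(
  increments=[
    {"travel":[0,0,-0.25],"rotation":[0,0,0],"fingers":2},
    {"travel":[0,0,0],"rotation":[0,0,0],"fingers":5},
    {"travel":[0,0,0],"rotation":[0,0,0],"fingers":5},
    {"travel":[0,0,0],"rotation":[0,0,0],"fingers":5},
    {"travel":[0,0,0],"rotation":[0,0,0],"fingers":5},
    {"travel":[0,0,-1],"rotation":[0,0,0],"fingers":5},
    {"travel":[0,0,-2],"rotation":[0,0,0],"fingers":5},
    {"travel":[0,0,-3],"rotation":[0,0,0],"fingers":5},
    {"travel":[0,0,-4],"rotation":[0,0,0],"fingers":5},
    {"travel":[0,0,-3],"rotation":[0,0,0],"fingers":5},
    {"travel":[0,0,0],"rotation":[0,0,0],"fingers":5},
  ],
)

```text
time_s: 28.1
position: [0.5949, 0.2671, 0.27]
orientation: [2.239, 2.201, 0.013]
ft_force: [0.9, 0.7, 0.0]
opening: 0.0499
```

```bash
python3 - <<'E'
from g import *
plan((.48,.38,.26),down(88.9))
s=manip.snapshot('side')
crop(s,200,110,260,170,10,'pics/s17.png')
E
```

```text
t 28.1 pos [0.5949 0.2671 0.27  ] x-axis [0.0168 0.9998 0.0045] z [ 0.0071  0.0044 -1.    ] F [0.9368 0.7476 0.0014] M [-0.0541 -0.0196  0.0538] open 0.04991666307889448
turn first (tool): [ 0.007  -0.0045  0.0024]
travel cm in turned axes: [ 11.069  -11.7067   1.0033]
```

View pics/s17.png

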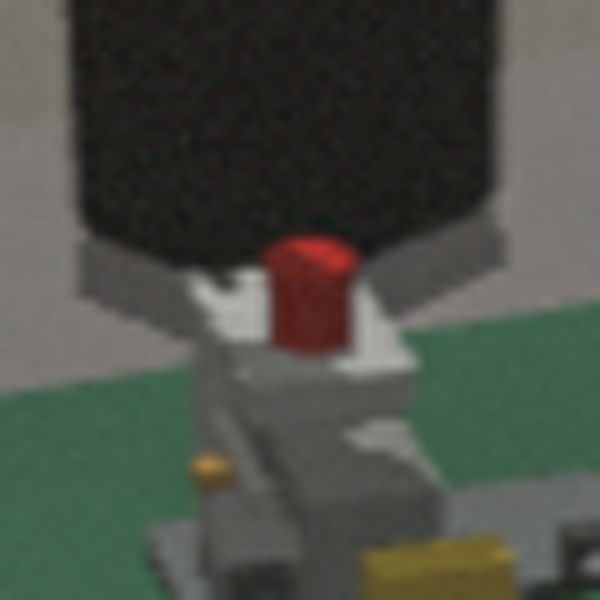

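The head sits on the fork and the hand is free. I'll move the arm aside for a clear final check.

Emit:
play_rows(
  increments=[
    {"travel":[1.5,-2.2,0],"rotation":[0,0,0],"fingers":5},
    {"travel":[2.5,-2.2,0],"rotation":[0,0,0],"fingers":5},
    {"travel":[3,-2.2,0],"rotation":[0,0,0],"fingers":5},
    {"travel":[3,-2.2,0],"rotation":[0,0,0],"fingers":5},
    {"travel":[3,-2.2,0],"rotation":[0,0,0],"fingers":5},
    {"travel":[3,-2.2,0],"rotation":[0,0,0],"fingers":5},
    {"travel":[3,-2.2,0],"rotation":[0,0,0],"fingers":5},
    {"travel":[3,-2.2,0],"rotation":[0,0,0],"fingers":5},
    {"travel":[0,0,0],"rotation":[0,0,0],"fingers":5},
    {"travel":[0,0,0],"rotation":[0,0,0],"fingers":5},
  ],
)

```text
time_s: 29.15
position: [0.4187, 0.4899, 0.263]
orientation: [2.237, 2.206, -0.005]
ft_force: [1.2, -0.8, -0.3]
opening: 0.0498
```

```bash
python3 - <<'E'
from g import *
s=manip.snapshot('side');t=manip.snapshot('top')
cv2.imwrite('pics/s18f.png',s);crop(t,100,110,440,290,2.35,'pics/t18.png')
def ctr(i,roi):
    B=max(blobs(i,(0,120,60),(9,255,255),roi),key=lambda b:b[0]);M=cv2.moments(B[3]);return (M['m10']/M['m00'],M['m01']/M['m00']),B[1]
a,b=ctr(s,(215,120,250,160)),ctr(t,(140,150,210,210));print(a,b,tri(a[0],b[0]))
print('expected centre .124; proj',proj('side',(.5926,.2666,.124)),proj('top',(.5926,.2666,.124)))
y=max(blobs(t,(20,120,120),(35,255,255),(150,150,260,210)),key=lambda b:b[0]);print('fin',y[1],plane('top',y[2][0],.112))
o=cv2.imread('pics/top0.png')
for n,lo,hi,r in(('blue pin',(105,120,50),(125,255,255),(370,190,410,260)),('driver',(8,150,120),(18,255,255),(360,140,430,170))):
    print(n,[[b[1] for b in blobs(i,lo,hi,r)] for i in(o,t)])
print(manip.observe()['ft_force'],manip.observe()['time_s'])
E
```

```text
((230.69047619047618, 138.34285714285716), (226, 133, 10, 12)) ((167.88804071246818, 178.2239185750636), (163, 174, 11, 10)) (array([0.5951, 0.2667, 0.1265]), [np.float64(0.46866130439038167), np.float64(0.4686613043898006)])
expected centre .124; proj [230.1191 139.1326] [167.9974 179.3856]
fin (220, 178, 7, 15) [0.5773 0.1085 0.112 ]
blue pin [[(386, 205, 12, 13)], [(386, 205, 12, 13)]]
driver [[(391, 150, 28, 13)], [(391, 150, 28, 13)]]
[ 0.7465 -1.5227  0.6417] 29.25
```

View pics/t18.png

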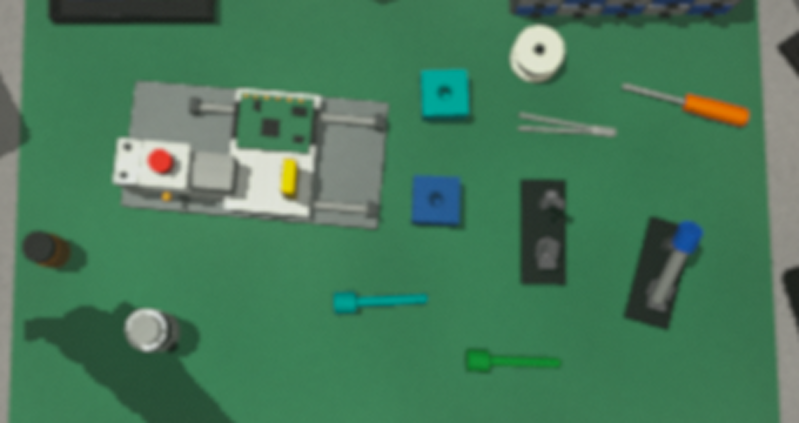

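View pics/s18f.png

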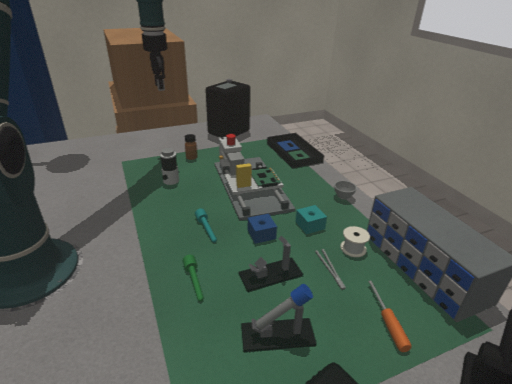

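```bash
python3 - <<'E'
from g import *
h=np.array([.5926,.2666,0]);d=np.array([-.33,-.94,0])*.015
print('underside front rim pred',proj('side',h+d+[0,0,.110]),'top face centre pred',proj('side',h+[0,0,.138]),'1mm higher',proj('side',h+d+[0,0,.113]))
s=cv2.imread('pics/s18f.png');crop(s,215,120,250,155,16,'pics/s19.png')
E
```

```text
underside front rim pred [230.1896 145.0099] top face centre pred [230.0593 135.1655] 1mm higher [230.1769 144.1685]
```

View pics/s19.png

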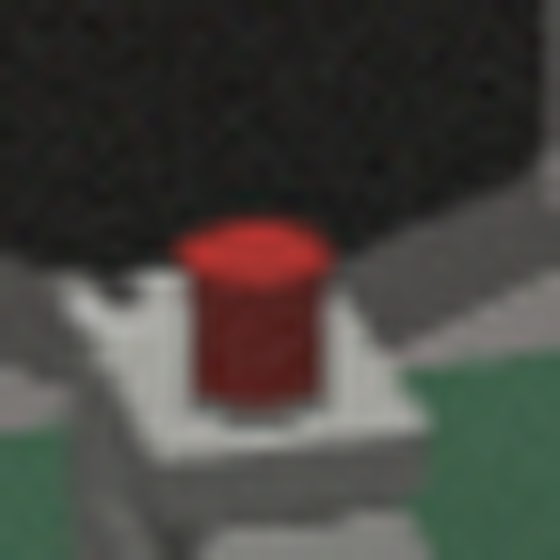

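The head is flush, with only a contact shadow under it. I'll do one sub-pixel check that the carrier is still home.

```bash
python3 - <<'E'
from g import *
o=cv2.imread('pics/top0.png')
t=np.mean([manip.snapshot('top').astype(float) for _ in range(3)],0)
def yc(i,x0,x1):
    i=i.astype(float)[170:205,x0:x1];w=np.clip(np.minimum(i[...,2],i[...,1])-i[...,0]-40,0,None)
    ys,xs=np.mgrid[170:205,x0:x1];return (w*xs).sum()/w.sum(),(w*ys).sum()/w.sum()
a,b=yc(o,232,250),yc(t,214,232);pa,pb=plane('top',a,.112),plane('top',b,.112)
print(a,b,pa,pb,'moved mm',np.linalg.norm(pb-pa)*1000)
crop(t.astype(np.uint8),140,150,250,220,7,'pics/t20.png')
E
```

```text
(np.float64(241.08920513710518), np.float64(186.4335300242971)) (np.float64(222.46154915867055), np.float64(184.76095118898624)) [0.5728 0.0559 0.112 ] [0.578  0.1101 0.112 ] moved mm 54.41960927613511
```

View pics/t20.png

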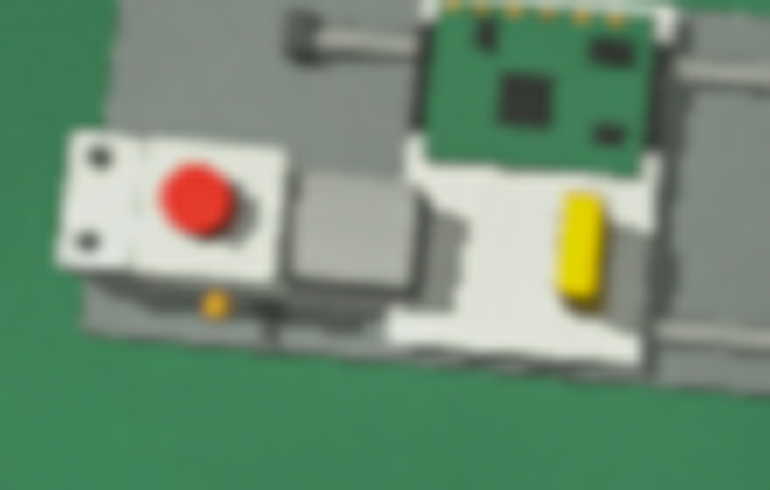

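```bash
python3 - <<'E'
from cell import manip
print(manip.job_done())
E
```

```text
the job is handed in; nothing more can be done
None
```

The job is done in the order asked and handed in at about 29.5 s.

1. **Carrier:** I gripped it by the yellow fin and slid it about 55 mm along the rails. It stopped hard against the end stop, with the force rising to about 16 N.
2. **Red pin:** I took it from its sloping rest by the head and set it upright in the blue block. I let it go there, and it stood on its own.
3. **Seating:** I took the pin again by its red head, carried it to the fork and pushed it down through fork and lug. It met the fork at tool height z = 0.134 m, as expected for a seated head. I pressed once more to 15.6 N, released it and moved the arm clear.

**Last checks**
- **Head:** in the side view it sits flush on the fork, with its lower rim and top face within half a pixel of where a seated head should appear.
- **Blue pin and driver:** their positions in the top view are unchanged. The other bystanders also look untouched in the final pictures, but I did not measure them.

**What disagreed**
- **Carrier travel:** the top camera gave 54.4 mm, but the arm moved about 55.5 mm. I put this down to the camera calibration. The pin also went through fork and lug without jamming.
- **Camera positions:** the two views differed by about 2 mm, so I lined up over both holes using the side view.
- **Nub:** its push hardly showed as vertical force, only as a side moment of about 0.55 N·m.

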